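# Reload the measuring pallet and set the stage height

### The arm

A 7-joint arm with a two-finger parallel gripper is mounted at the origin on the work surface. World frame = base frame: x ahead of the robot, y to its left, z up, the work surface at z = 0. Lengths are in mm, angles in rad, forces in N, time in s.
With the tool pointing down it reaches from about 350 to 900 mm from the base axis. Payload 19.9 kg.
Tool frame: the origin (TCP) lies at the very end of the fingers, on their centre line; the grasp point (between the pads) lies 19 mm behind it; z points along the fingers, y is the line along which they close (so a half turn about z gives the same grasp; the last joint's range is limited). The gripper opens to 85 mm and grips with 20 to 120 N. Pads are 22 mm wide; open, the fingers measure 114 mm over their backs; the gripper's body (76 mm by 85 mm) begins 54 mm behind the grasp point. The pads swing forward as they close: fully open they stand 13 mm farther back than shut.
Start: joints at [-1.353, 0.417, -0.01, 1.614, 0.005, 1.111, -0.053], TCP at [159.941, 604.169, 231.26] pointing down, gripper open.
Joint ranges: [-2.81, 2.81], [-0.39, 2.02], [-1.27, 1.25], [0.06, 2.57], [-1.19, 4.33], [0.19, 2], [-2.82, 2.82]. Speed limits (rad/s): [1.89, 1.89, 2.39, 2.39, 3.01, 3.01, 3.01].

### API

Orientations are given as a 3x3 rotation matrix whose columns are the frame's x, y, z axes.
In Python, from plant import r gives the robot as it stands.
- The arm moves only by the tool drive_tool, never from a script. Its argument "steps" is text: rows parted by semicolons, each of 7 numbers parted by spaces: the shift along the tool's x, y, z in mm, then the turn, a rotation vector about the tool's x, y, z in degrees, then the finger opening in mm, from 0 to 85.4. A call has exactly 8 rows; each row shifts and turns the commanded pose from where the row before left it, along the tool's axes as they then stand; what a row does not reach is not made up. A row lasts 1/8 s, in which the tool goes at most 62.5 mm and 10.7 degrees, less where a joint would pass 70% of its speed; a pose out of reach is approached as far as the arm can. A call with a gripper value outside its range is refused whole. The fingers move at their own pace and stop on an object; "squeeze" is the grip in N (left out, the last holds). Time passes only in rows, so rows that do not move let the fingers close, or fill a call up. It gives the time, the measured TCP pose, the force, the opening and the grip force at its end, in the units of the state.
- r.state(): the state, without advancing time (a new reading comes with each control period).
- r.snapshot(name): name is "side" or "top"; returns a dict with "color" (480x640x3 uint8, red, green, blue), "K" (3x3 intrinsics, pixels), "world_from_camera" (4x4, takes a point from camera to world coordinates). Camera axes: x right, y down, z forward; pixel columns grow to the right and rows downward; lengths in mm; the calibration is good to about 2 mm. A picture is of the moment at which its call begins. There is no depth.
- r.job_done(): hands the job in; it is judged then, once.
The state is a dict: "clock": time; "joint_pos": joint angles; "qd": joint speeds; "joint_torque": joint torques, N m; "position": TCP position; "ee_rot": TCP orientation; "contact_force": force on the tool from outside, world axes, zero at the start; "ft_torque": the same for the moment, N m; "opening": finger opening in mm; "finger_force": force on a finger pad.
Only numpy, scipy, OpenCV 4.12 (cv2) and the standard library are available. Lean on these libraries where they do the work, as an engineer would, in place of code of your own. Each camera call takes 0.05 s, during which the arm holds its last target. There are 200 camera calls.

### The job

First flip the measuring stand's power toggle, now ON, over to OFF. Put the steel setting master from the pallet back into its wooden case, lay every waiting bracket flat in the pallet, lug up and one to a pocket, and turn the adjuster's knob (do not push the pointer itself) until the pointer stands in line with the brass flag. Only when all that is done flip the toggle back to ON; leave the other things on the bench where they are.

Things in the scene. Friction and masses are not known exactly. Their poses are not given: they have to be found in the camera images.
- pallet: Flat aluminium pallet fixed to the bench, 170 (its x) by 238 (its y) by 14 mm tall, open above, with 6 mm walls, a 6 mm floor and one wall across each way, making four equal pockets of 76 (x) by 110 (y) mm, 8 mm deep, their middles at x = -41 or +41 mm, y = -58 or +58 mm from the pallet's middle. Origin: centre of its underside.
- bracket0: One of the two to four identical machined aluminium bearing brackets (absent ones read None), 0.25 kg, an upside-down T: a base plate 56 (x) by 90 (y) by 14 mm, on its middle an upright lug 18 (x) by 60 (y) mm whose top is 50 mm above the underside; all aluminium, a bored steel bush stands 2 mm proud in each face of the lug (looks only). Take it across the lug. It may point either way along a pocket. Origin: centre of its underside, z up.
- bracket1: One of the two to four identical machined aluminium bearing brackets (absent ones read None), 0.25 kg, an upside-down T: a base plate 56 (x) by 90 (y) by 14 mm, on its middle an upright lug 18 (x) by 60 (y) mm whose top is 50 mm above the underside; all aluminium, a bored steel bush stands 2 mm proud in each face of the lug (looks only). Take it across the lug. It may point either way along a pocket. Origin: centre of its underside, z up.
- bracket2: One of the two to four identical machined aluminium bearing brackets (absent ones read None), 0.25 kg, an upside-down T: a base plate 56 (x) by 90 (y) by 14 mm, on its middle an upright lug 18 (x) by 60 (y) mm whose top is 50 mm above the underside; all aluminium, a bored steel bush stands 2 mm proud in each face of the lug (looks only). Take it across the lug. It may point either way along a pocket. Origin: centre of its underside, z up.
- bracket3: One of the two to four identical machined aluminium bearing brackets (absent ones read None), 0.25 kg, an upside-down T: a base plate 56 (x) by 90 (y) by 14 mm, on its middle an upright lug 18 (x) by 60 (y) mm whose top is 50 mm above the underside; all aluminium, a bored steel bush stands 2 mm proud in each face of the lug (looks only). Take it across the lug. It may point either way along a pocket. Origin: centre of its underside, z up.
- master: Steel setting master, 0.4 kg: a round foot of 64 mm diameter and 24 mm tall, and above it a neck of 30 mm diameter up to 62 mm. Stands at first in the pallet pocket on the -x, +y side. Origin: centre of its underside, z along the neck.
- master_mid (a point): Point on the master's axis 20 mm above its underside.
- case: Open wooden case of the setting master, fixed to the bench, 105 (x) by 125 (y) by 36 mm tall, walls and floor 7 mm. Origin: centre of its underside. It stands to the left or right of the pallet.
- switchbox: Grey power switch box fixed to the bench, 130 (x) by 100 (y) by 45 mm tall, with a toggle lever in the middle of its top. A raised steel bar across the top marks its +x end, the ON end. Origin: centre of its underside. It stands at the left or right of the bench, the adjuster at the other.
- toggle (a joint): Angle of the power toggle: 0 = ON, leaning 0.4 rad towards the box's +x; 0.8 = OFF, leaning 0.4 rad towards its -x. It is over-centre: about 0.2 N m holds it at either end, and past the middle (0.4) it falls over by itself. Hinge line along the box's y, at the middle of the box's top, 45 mm above the bench. ON at the start.
- toggle_tip (a point): Middle of the free end of the toggle lever, 72 mm from its hinge. The lever is a steel stem of 14 mm diameter with a black paddle 16 mm thick (along the swing), 30 mm wide and 34 mm long at its end.
- adjuster: Grey stage-height adjuster fixed to the bench, 150 (x) by 130 (y) by 45 mm tall; on its top a knob (30 mm to -x of the middle) and a white scale along its y (49 mm to +x). Origin: centre of its underside.
- knob (a joint): Angle of the adjuster's knob, rad, 0 to 8, growing as it turns clockwise seen from above; friction 0.05 N m, stays where it is left. Each rad clockwise moves the pointer 10 mm towards the adjuster's +y.
- knob_grip (a point): On the knob's axis, 30 mm above the adjuster's top (75 mm above the bench). The knob is a black disc of 60 mm diameter, 11 mm tall, with a straight grip bar on it 50 mm long (along this point's x), 16 mm thick (y), standing from 10 to 42 mm above the adjuster's top. The point turns with the knob.
- pointer: The dark steel pointer that runs along the scale, driven by the knob; 7 mm tall; move it by the knob only, do not push it. Origin on its centre line, under its tip. Axes as the adjuster's.
- flag_tip (a point): Tip of the brass reference flag that stands opposite the pointer on the far (+x) side of the scale, clamped fast for this job. Axes as the adjuster's. The pointer is aligned when both tips have the same y in the adjuster's frame; at first the pointer is 17 to 68 mm short of it on the -y side.
- caliper: Steel caliper, 190 mm long, 10 mm high; a bystander. Origin: centre of its underside.
- jar: Lidded jar, 60 mm diameter, 85 mm tall; a bystander. Origin: centre of its underside.
- loupe: Black loupe standing up, 42 mm diameter, 36 mm tall; a bystander. Origin: centre of its underside.
- tape: Roll of clear tape lying flat, 90 mm across, 24 mm high; a bystander. Origin: centre of its underside.
Things that resemble listed ones, but are neither listed nor needed, are in the scene too. What is shaped like the bracket1 but blue is not meant.

How it is judged (in metres and radians):
On the way, in this order (a step that is already met when the one before it is completed fails the run):
1. the toggle is OFF (value of joint toggle above 0.65 rad), for 0.2 s.
2. with the toggle still OFF: the master is in its case, every bracket lies flat in a pocket of its own and the pointer is in line with the flag (value of joint toggle above 0.65 rad and ((x of bracket0 in the frame of pallet between -0.054 and -0.028 m and y of bracket0 in the frame of pallet between -0.071 and -0.045 m) or (x of bracket0 in the frame of pallet between -0.054 and -0.028 m and y of bracket0 in the frame of pallet between 0.045 and 0.071 m) or (x of bracket0 in the frame of pallet between 0.028 and 0.054 m and y of bracket0 in the frame of pallet between -0.071 and -0.045 m) or (x of bracket0 in the frame of pallet between 0.028 and 0.054 m and y of bracket0 in the frame of pallet between 0.045 and 0.071 m)) and height (world z) of each of bracket0, bracket1, bracket2, bracket3 below 0.01 m and angle between each of bracket0, bracket1, bracket2, bracket3's own z axis and vertical below 0.08 rad and ((x of bracket1 in the frame of pallet between -0.054 and -0.028 m and y of bracket1 in the frame of pallet between -0.071 and -0.045 m) or (x of bracket1 in the frame of pallet between -0.054 and -0.028 m and y of bracket1 in the frame of pallet between 0.045 and 0.071 m) or (x of bracket1 in the frame of pallet between 0.028 and 0.054 m and y of bracket1 in the frame of pallet between -0.071 and -0.045 m) or (x of bracket1 in the frame of pallet between 0.028 and 0.054 m and y of bracket1 in the frame of pallet between 0.045 and 0.071 m)) and ((x of bracket2 in the frame of pallet between -0.054 and -0.028 m and y of bracket2 in the frame of pallet between -0.071 and -0.045 m) or (x of bracket2 in the frame of pallet between -0.054 and -0.028 m and y of bracket2 in the frame of pallet between 0.045 and 0.071 m) or (x of bracket2 in the frame of pallet between 0.028 and 0.054 m and y of bracket2 in the frame of pallet between -0.071 and -0.045 m) or (x of bracket2 in the frame of pallet between 0.028 and 0.054 m and y of bracket2 in the frame of pallet between 0.045 and 0.071 m)) and ((x of bracket3 in the frame of pallet between -0.054 and -0.028 m and y of bracket3 in the frame of pallet between -0.071 and -0.045 m) or (x of bracket3 in the frame of pallet between -0.054 and -0.028 m and y of bracket3 in the frame of pallet between 0.045 and 0.071 m) or (x of bracket3 in the frame of pallet between 0.028 and 0.054 m and y of bracket3 in the frame of pallet between -0.071 and -0.045 m) or (x of bracket3 in the frame of pallet between 0.028 and 0.054 m and y of bracket3 in the frame of pallet between 0.045 and 0.071 m)) and x of master_mid in the frame of case between -0.046 and 0.046 m and y of master_mid in the frame of case between -0.056 and 0.056 m and height (world z) of master_mid below 0.05 m and y of pointer in the frame of flag_tip between -0.003 and 0.003 m), for 0.2 s.
3. the toggle is back ON (value of joint toggle below 0.15 rad), for 0.2 s.
At the end, for the whole second after the job is handed in: Toggle ON (within 0.15 rad of its stop); master inside its case (upright or lying); every bracket flat on a pocket floor, lug up, within 13 mm of the pocket's middle along x and y; pointer tip within 3 mm of the flag tip along the scale; brackets and master at rest (((x of bracket0 in the frame of pallet between -0.054 and -0.028 m and y of bracket0 in the frame of pallet between -0.071 and -0.045 m) or (x of bracket0 in the frame of pallet between -0.054 and -0.028 m and y of bracket0 in the frame of pallet between 0.045 and 0.071 m) or (x of bracket0 in the frame of pallet between 0.028 and 0.054 m and y of bracket0 in the frame of pallet between -0.071 and -0.045 m) or (x of bracket0 in the frame of pallet between 0.028 and 0.054 m and y of bracket0 in the frame of pallet between 0.045 and 0.071 m)) and height (world z) of each of bracket0, bracket1, bracket2, bracket3 below 0.01 m and angle between each of bracket0, bracket1, bracket2, bracket3's own z axis and vertical below 0.08 rad and ((x of bracket1 in the frame of pallet between -0.054 and -0.028 m and y of bracket1 in the frame of pallet between -0.071 and -0.045 m) or (x of bracket1 in the frame of pallet between -0.054 and -0.028 m and y of bracket1 in the frame of pallet between 0.045 and 0.071 m) or (x of bracket1 in the frame of pallet between 0.028 and 0.054 m and y of bracket1 in the frame of pallet between -0.071 and -0.045 m) or (x of bracket1 in the frame of pallet between 0.028 and 0.054 m and y of bracket1 in the frame of pallet between 0.045 and 0.071 m)) and ((x of bracket2 in the frame of pallet between -0.054 and -0.028 m and y of bracket2 in the frame of pallet between -0.071 and -0.045 m) or (x of bracket2 in the frame of pallet between -0.054 and -0.028 m and y of bracket2 in the frame of pallet between 0.045 and 0.071 m) or (x of bracket2 in the frame of pallet between 0.028 and 0.054 m and y of bracket2 in the frame of pallet between -0.071 and -0.045 m) or (x of bracket2 in the frame of pallet between 0.028 and 0.054 m and y of bracket2 in the frame of pallet between 0.045 and 0.071 m)) and ((x of bracket3 in the frame of pallet between -0.054 and -0.028 m and y of bracket3 in the frame of pallet between -0.071 and -0.045 m) or (x of bracket3 in the frame of pallet between -0.054 and -0.028 m and y of bracket3 in the frame of pallet between 0.045 and 0.071 m) or (x of bracket3 in the frame of pallet between 0.028 and 0.054 m and y of bracket3 in the frame of pallet between -0.071 and -0.045 m) or (x of bracket3 in the frame of pallet between 0.028 and 0.054 m and y of bracket3 in the frame of pallet between 0.045 and 0.071 m)) and x of master_mid in the frame of case between -0.046 and 0.046 m and y of master_mid in the frame of case between -0.056 and 0.056 m and height (world z) of master_mid below 0.05 m and y of pointer in the frame of flag_tip between -0.003 and 0.003 m and value of joint toggle below 0.15 rad and linear speed of each of bracket0, bracket1, bracket2, bracket3, master below 0.02 m/s); the robot touches nothing.
It fails at once if a bystander is pushed more than 6 cm or tipped over (distance of any of caliper, jar, loupe, tape from where it was at the start of the episode above 0.06 m or angle between any of jar, loupe's own z axis and vertical above 0.8 rad).
It fails at once if the reference flag is shifted (distance of flag_tip from where it was at the start of the episode above 0.004 m).
It fails at once if the pointer is pushed directly instead of through the knob (contact force between the fingers and pointer above 3 N).
Of bracket0, bracket1, bracket2, bracket3 only 2 to 4 are there at a start; the rules pass over those that are not, and their reading is None.
At some moment in a run one of bracket0, bracket1, bracket2, bracket3 may be knocked a few centimetres aside while the robot is not near it.
Once in a run the grip may slacken for a moment while it holds something.
It also fails if it takes over 210 s, if anything falls off the work surface, if the arm or the gripper's body presses on something with over 40 N, if the wrist force passes 120 N, or if a joint passes its speed limit or range.

## Working session

There is one attempt and no reset: what is moved stays moved. The work goes in short steps, Python scripts to look and compute and a tool call to move; the robot and the scene stay as the last step left them, time stands still between calls to the robot, and variables do not carry over. Pictures are saved under pics/ and viewed, at most 14 in all, crops included, and the job is handed in when it is done.

Besides the shell and the picture viewer there is one more tool, called after "Request:" as name(argument=value, ...) on one line, values as JSON. drive_tool: Moves the arm, as the interface text tells. Its arguments: {"type":"object","properties":{"steps":{"type":"string"},"squeeze":{"type":"number"}},"required":["steps"]}

```bash
ls; mkdir -p pics; cat > h.py <<'E'
import numpy as np,cv2
from plant import r
def snap(n,f):
    s=r.snapshot(n); np.savez('pics/%s.npz'%f,**s); cv2.imwrite('pics/%s.png'%f,s['color'][...,::-1]); return s
def w(f,u,v,z):
    s=np.load('pics/%s.npz'%f);K,T=s['K'],s['world_from_camera']
    d=T[:3,:3]@np.linalg.solve(K,[u,v,1.]);o=T[:3,3];return o+d*(z-o[2])/d[2]
def px(f,p):
    s=np.load('pics/%s.npz'%f);K,T=s['K'],s['world_from_camera']
    c=T[:3,:3].T@(np.array(p)-T[:3,3]);q=K@c;return q[:2]/q[2]
def crop(f,x,y,ww,hh,k,out):
    im=cv2.imread('pics/%s.png'%f)[y:y+hh,x:x+ww];cv2.imwrite('pics/%s.png'%out,cv2.resize(im,None,fx=k,fy=k,interpolation=cv2.INTER_CUBIC))
E
python3 - <<'E'
from h import *
for n in('top','side'):
    s=snap(n,n+'0');print(n,s['K'],s['world_from_camera'])
a=r.state();print(a)
E
```

```text
pics
top [[590.88797749   0.         329.01586026]
 [  0.         590.88797749 239.65271284]
 [  0.           0.           1.        ]] [[ 1.40392128e-02 -9.86984797e-01  1.60199597e-01  2.62953435e+02]
 [-9.99858051e-01 -1.53498829e-02 -6.94684094e-03  3.34417538e+01]
 [ 9.31547145e-03 -1.60079329e-01 -9.87060196e-01  1.64533586e+03]
 [ 0.00000000e+00  0.00000000e+00  0.00000000e+00  1.00000000e+00]]
side [[464.96438501   0.         322.10103714]
 [  0.         464.96438501 245.51454492]
 [  0.           0.           1.        ]] [[-6.97976575e-01  4.68966202e-01 -5.41201813e-01  1.09182814e+03]
 [ 7.16036521e-01  4.45450722e-01 -5.37461956e-01  5.94501509e+02]
 [-1.09727540e-02 -7.62656119e-01 -6.46711097e-01  7.86329551e+02]
 [ 0.00000000e+00  0.00000000e+00  0.00000000e+00  1.00000000e+00]]
{'clock': 0.1, 'joint_pos': array([-1.35348926,  0.41790285, -0.01031266,  1.61409272,  0.00470916,
        1.11069405, -0.05302822]), 'qd': array([-0.00036397, -0.0025277 ,  0.00021131, -0.00058861, -0.00013917,
       -0.00076222, -0.00054878]), 'joint_torque': array([ 1.63091143e-03, -8.65829515e+01,  6.79706857e-01, -4.35643101e+01,
        1.91243528e-02,  4.93667467e-03, -7.98224590e-06]), 'position': array([159.88285016, 603.89298337, 230.73885364]), 'ee_rot': array([[-9.66694080e-01,  2.55934600e-01, -1.87989045e-04],
       [ 2.55934654e-01,  9.66693507e-01, -1.05677895e-03],
       [-8.87385077e-05, -1.06969486e-03, -9.99999424e-01]]), 'contact_force': array([-0.30251715,  0.58383037,  0.14750686]), 'ft_torque': array([-0.00379615,  0.01693348, -0.01148504]), 'finger_force': 0.0, 'opening': 85.59762421315467}
```

View pics/top0.png

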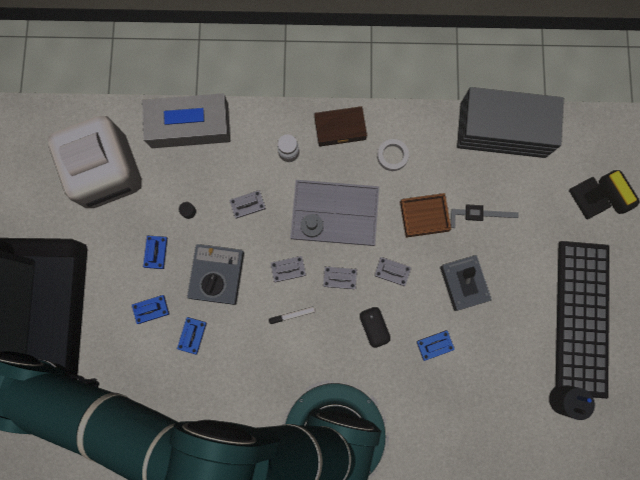

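View pics/side0.png

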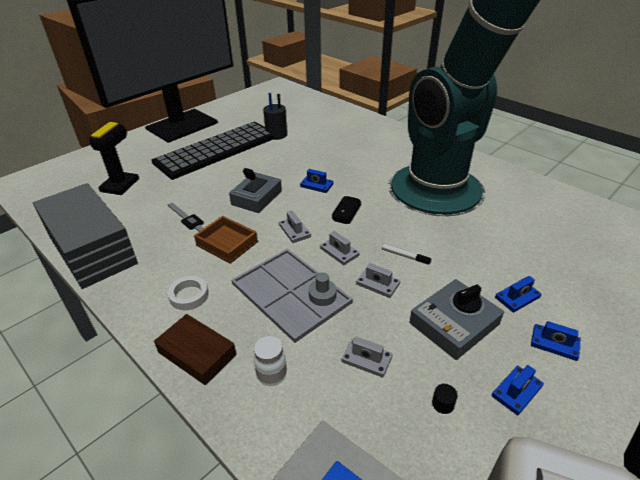

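```bash
python3 - <<'E'
from h import *
crop('top0',180,175,200,150,4,'c1');crop('top0',360,175,150,150,4,'c2')
E
```

```text
(no output)
```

View pics/c1.png

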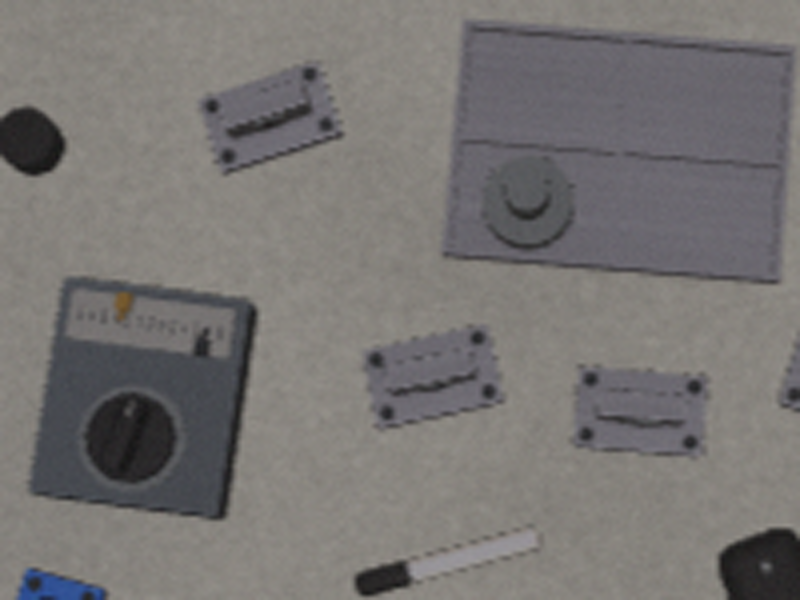

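View pics/c2.png

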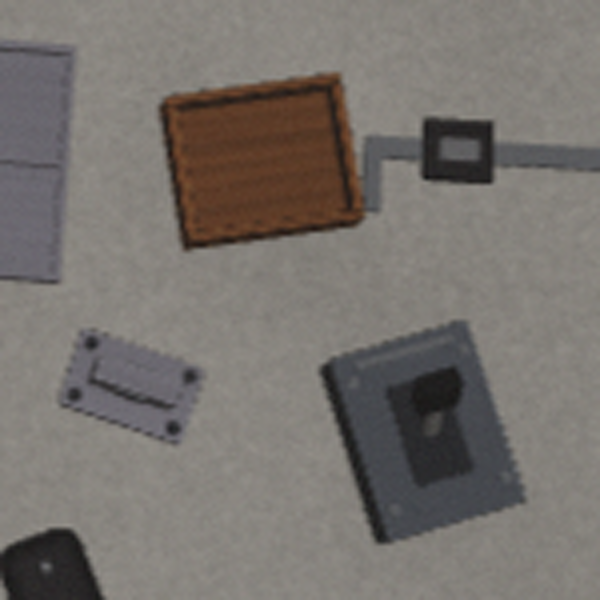

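```bash
cat > m.py <<'E'
from h import *
def P(pts,z,o): return np.array([w('top0',o[0]+(u+.5)/4-.5,o[1]+(v+.5)/4-.5,z) for u,v in pts])
A=(180,175);B=(360,175)
def show(n,q):
    e=[np.linalg.norm(q[i]-q[(i+1)%4]) for i in range(4)]
    d=(q[1]+q[2]-q[0]-q[3]); d2=(q[0]+q[1]-q[2]-q[3])
    print(n,q.mean(0)[:2].round(1),'sides',np.round(e,0),'dir 0->1',np.degrees(np.arctan2(d[1],d[0])).round(1),'3->0',np.degrees(np.arctan2(d2[1],d2[0])).round(1))
show('bA',P([(211,105),(310,73),(326,124),(228,156)],14,A))
show('bB',P([(376,358),(478,338),(489,391),(387,412)],14,A))
show('bC',P([(590,379),(695,386),(690,442),(586,434)],14,A))
show('bD',P([(92,342),(190,376),(173,427),(75,394)],14,B))
show('pal',P([(466,21),(793,46),(778,281),(444,255)],14,A))
show('case',P([(163,100),(338,75),(363,215),(187,246)],36,B))
show('sw',P([(335,360),(465,322),(525,500),(388,541)],45,B))
show('adj',P([(66,278),(246,298),(218,516),(32,493)],45,A))
print('master',P([(528,202)],22,A),P([(525,188)],62,A))
print('knob',P([(131,437)],56,A),'bar',P([(138,400),(122,472)],87,A))
print('tip',P([(437,388)],110,B)); print('flag,ptr',P([(122,318),(203,335)],52,A))
E
python3 m.py
```

```text
bA [628.2 255.3] sides [73. 39. 72. 39.] dir 0->1 -70.5 3->0 19.5
bB [445.5 135.2] sides [72. 38. 72. 38.] dir 0->1 -77.7 3->0 13.0
bC [422.9  -9.1] sides [73. 39. 72. 38.] dir 0->1 -93.3 3->0 -4.0
bD [ 442.9 -156.2] sides [72. 38. 71. 38.] dir 0->1 -108.2 3->0 -18.3
pal [606.7   7.1] sides [233. 169. 234. 169.] dir 0->1 -93.6 3->0 -3.7
case [ 599.8 -244.9] sides [124. 101. 125. 104.] dir 0->1 -79.9 3->0 8.9
sw [ 411.4 -353.6] sides [ 94. 127.  98. 127.] dir 0->1 -72.9 3->0 16.3
adj [424.9 330.9] sides [124. 149. 126. 148.] dir 0->1 -95.8 3->0 -5.6
master [[566.77657346  71.1745689   22.        ]] [[568.96562726  72.47168968  62.        ]]
knob [[395.64472392 333.99996213  56.        ]] bar [[417.56885817 324.63828414  87.        ]
 [369.96028978 332.99141612  87.        ]]
tip [[ 433.12467708 -344.29997889  110.        ]]
flag,ptr [[476.7148621  344.54179505  52.        ]
 [465.92445541 289.16081345  52.        ]]
```

```bash
cat > plan.py <<'E'
from h import *
import sys
# waypoint: (x,y,z,phi_deg or None,opening,mm per row) ; hold: ('h',opening,nrows)
def plan(wps,start=None,turn=9.):
    s=r.state();p=np.array(s['position']);R=s['ee_rot'];phi=np.degrees(np.arctan2(R[1,1],R[0,1]))
    print('at',p.round(1),'phi',round(phi,1),'open',round(s['opening'],1),'t',s['clock'],'F',s['contact_force'].round(1),'q7',s['joint_pos'][6].round(2))
    rows=[]
    for k in wps:
        if k[0]=='h': rows+=[(0,0,0,0,k[1])]*k[2]; continue
        t=np.array(k[:3],float);d=0 if k[3] is None else (phi-k[3]);
        if k[3] is not None: d=(d+180)%360-180
        n=int(max(1,np.ceil(np.linalg.norm(t-p)/k[5]),np.ceil(abs(d)/turn)))
        p0=p.copy();f0=phi
        for i in range(1,n+1):
            g=p0+(t-p0)*i/n; a=np.radians(phi); ty=np.array([np.cos(a),np.sin(a),0]);tx=np.array([-np.sin(a),np.cos(a),0])
            tx=np.cross(ty,[0,0,-1]);e=g-p
            q=np.round([e@tx,e@ty,-e[2]]);rz=round(f0-d*i/n-phi)*-1
            p=p+q[0]*tx+q[1]*ty-np.array([0,0,q[2]]);phi-=rz
            rows.append((*q,rz,k[4]))
    while len(rows)%8: rows.append((0,0,0,0,rows[-1][4]))
    for i in range(0,len(rows),8):
        print('; '.join('%d %d %d 0 0 %d %g'%tuple(int(v) if j<4 else v for j,v in enumerate(x)) for x in rows[i:i+8]))
E
python3 - <<'E'
from plan import *
plan([(480,230,230,16.5,0,50),(471,-336,180,16.5,0,50),(471,-336,92,16.5,0,40)])
E
```

```text
at [159.9 603.9 230.7] phi 75.2 open 85.6 t 0.1 F [-0.3  0.6  0.1] q7 -0.05
-41 -28 0 0 0 6 0; -43 -24 0 0 0 6 0; -45 -19 0 0 0 6 0; -47 -14 0 0 0 5 0; -48 -9 0 0 0 6 0; -49 -5 0 0 0 6 0; -50 0 1 0 0 6 0; -49 6 0 0 0 6 0
-48 10 0 0 0 6 0; -46 16 0 0 0 6 0; -45 -14 4 0 0 0 0; -45 -14 4 0 0 0 0; -45 -14 4 0 0 0 0; -46 -14 5 0 0 0 0; -45 -13 4 0 0 0 0; -45 -14 4 0 0 0 0
-45 -14 4 0 0 0 0; -45 -14 4 0 0 0 0; -45 -14 4 0 0 0 0; -45 -14 4 0 0 0 0; -45 -14 5 0 0 0 0; -46 -14 4 0 0 0 0; 0 0 29 0 0 0 0; 0 0 29 0 0 0 0
0 0 30 0 0 0 0; 0 0 0 0 0 0 0; 0 0 0 0 0 0 0; 0 0 0 0 0 0 0; 0 0 0 0 0 0 0; 0 0 0 0 0 0 0; 0 0 0 0 0 0 0; 0 0 0 0 0 0 0
```

Request:
drive_tool(steps="-41 -28 0 0 0 6 0; -43 -24 0 0 0 6 0; -45 -19 0 0 0 6 0; -47 -14 0 0 0 5 0; -48 -9 0 0 0 6 0; -49 -5 0 0 0 6 0; -50 0 1 0 0 6 0; -49 6 0 0 0 6 0", squeeze=60)

```text
clock: 1.1
position: [417.3, 303.5, 230.2]
ee_rot: [[-0.469, 0.883, -0.0], [0.883, 0.469, -0.0], [-0.0, -0.0, -1.0]]
contact_force: [0.9, 0.8, 0.4]
opening: 0.2
finger_force: 0.0
```

Request:
drive_tool(steps="-48 10 0 0 0 6 0; -46 16 0 0 0 6 0; -45 -14 4 0 0 0 0; -45 -14 4 0 0 0 0; -45 -14 4 0 0 0 0; -46 -14 5 0 0 0 0; -45 -13 4 0 0 0 0; -45 -14 4 0 0 0 0")

```text
clock: 2.1
position: [475.7, -54.0, 205.2]
ee_rot: [[-0.279, 0.96, 0.0], [0.96, 0.279, 0.0], [0.0, 0.0, -1.0]]
contact_force: [0.7, 0.4, -0.7]
opening: -0.3
finger_force: 0.0
```

Request:
drive_tool(steps="-45 -14 4 0 0 0 0; -45 -14 4 0 0 0 0; -45 -14 4 0 0 0 0; -45 -14 4 0 0 0 0; -45 -14 5 0 0 0 0; -46 -14 4 0 0 0 0; 0 0 0 0 0 0 0; 0 0 0 0 0 0 0")

```text
clock: 3.1
position: [470.7, -335.8, 180.0]
ee_rot: [[-0.279, 0.96, -0.001], [0.96, 0.279, 0.001], [0.001, -0.0, -1.0]]
contact_force: [0.2, -0.7, 0.2]
opening: 0.1
finger_force: 0.0
```

```bash
python3 - <<'E'
from plan import *
plan([(471,-336,92,16.5,0,40),('h',0,1),(399,-357,92,None,0,15),(399,-357,180,None,0,40)])
E
```

```text
at [ 470.7 -335.8  180. ] phi 16.2 open 0.1 t 3.1 F [ 0.2 -0.7  0.2] q7 1.12
0 0 29 0 0 0 0; 0 0 30 0 0 0 0; 0 0 29 0 0 0 0; 0 0 0 0 0 0 0; 0 -15 0 0 0 0 0; 0 -15 0 0 0 0 0; 0 -15 0 0 0 0 0; 0 -15 0 0 0 0 0
0 -15 0 0 0 0 0; 0 0 -29 0 0 0 0; 0 0 -30 0 0 0 0; 0 0 -29 0 0 0 0; 0 0 0 0 0 0 0; 0 0 0 0 0 0 0; 0 0 0 0 0 0 0; 0 0 0 0 0 0 0
```

Request:
drive_tool(steps="0 0 29 0 0 0 0; 0 0 30 0 0 0 0; 0 0 29 0 0 0 0; 0 0 0 0 0 0 0; 0 -15 0 0 0 0 0; 0 -15 0 0 0 0 0; 0 -15 0 0 0 0 0; 0 -15 0 0 0 0 0")

```text
clock: 4.1
position: [411.7, -353.5, 92.7]
ee_rot: [[-0.278, 0.961, 0.0], [0.961, 0.278, -0.0], [-0.0, 0.0, -1.0]]
contact_force: [0.1, -0.5, 0.4]
opening: 0.1
finger_force: 0.0
```

Request:
drive_tool(steps="0 -15 0 0 0 0 0; 0 0 0 0 0 0 0; 0 0 -29 0 0 0 0; 0 0 -30 0 0 0 0; 0 0 -29 0 0 0 0; 0 40 -20 0 0 0 60; 50 0 0 0 0 0 60; 50 0 0 0 0 0 60")

```text
clock: 5.1
position: [408.2, -249.2, 200.0]
ee_rot: [[-0.278, 0.961, -0.001], [0.961, 0.278, -0.0], [-0.0, -0.001, -1.0]]
contact_force: [-0.4, 0.6, 0.9]
opening: 54.1
finger_force: 0.0
```

```bash
python3 - <<'E'
from plan import *
snap('top','top1');crop('top1',380,180,150,150,4,'c3')
# pallet master: go above, phi ~0
plan([(568,71,150,0,60,50),(568,71,36,0,60,40),('h',20,3),(568,71,150,0,20,40)])
E
```

```text
at [ 406.8 -243.9  199.3] phi 16.3 open 59.7 t 5.15 F [ 3.8 -0.3  1.4] q7 0.93
32 30 6 0 0 2 60; 33 30 6 0 0 2 60; 34 28 7 0 0 2 60; 36 27 6 0 0 2 60; 36 25 6 0 0 2 60; 36 25 6 0 0 2 60; 38 23 6 0 0 2 60; 39 21 6 0 0 2 60
0 0 38 0 0 0 60; 0 0 38 0 0 0 60; 0 0 38 0 0 0 60; 0 0 0 0 0 0 20; 0 0 0 0 0 0 20; 0 0 0 0 0 0 20; 0 0 -38 0 0 0 20; 0 0 -38 0 0 0 20
0 0 -38 0 0 0 20; 0 0 0 0 0 0 20; 0 0 0 0 0 0 20; 0 0 0 0 0 0 20; 0 0 0 0 0 0 20; 0 0 0 0 0 0 20; 0 0 0 0 0 0 20; 0 0 0 0 0 0 20
```

View pics/c3.png

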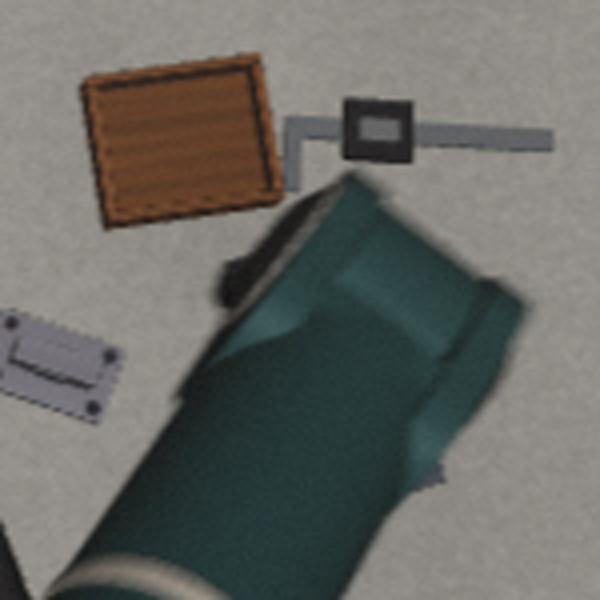

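The arm hides the switch box; I'll check once over the master.

Request:
drive_tool(steps="32 30 6 0 0 2 60; 33 30 6 0 0 2 60; 34 28 7 0 0 2 60; 36 27 6 0 0 2 60; 36 25 6 0 0 2 60; 36 25 6 0 0 2 60; 38 23 6 0 0 2 60; 39 21 6 0 0 2 60")

```text
clock: 6.15
position: [571.2, 65.2, 151.1]
ee_rot: [[-0.001, 1.0, -0.0], [1.0, 0.001, -0.0], [-0.0, -0.0, -1.0]]
contact_force: [0.0, -1.5, -0.4]
opening: 60.0
finger_force: 0.0
```

```bash
python3 - <<'E'
from plan import *
snap('top','top2');s=snap('side','side2')
a=cv2.imread('pics/top2.png')[235:335,380:530];b=cv2.imread('pics/side2.png')[140:240,190:340]
c=cv2.imread('pics/side2.png')[210:360,260:410]
cv2.imwrite('pics/v6.png',np.hstack([np.vstack([cv2.resize(a,(450,300),interpolation=2),cv2.resize(b,(450,300),interpolation=2)]),cv2.resize(c,(350,350),interpolation=2)[:,:] if 0 else cv2.copyMakeBorder(cv2.resize(c,(350,350),interpolation=2),0,250,0,0,cv2.BORDER_CONSTANT)]))
plan([(568,71,36,0,60,40),('h',20,4),(568,71,150,0,20,40)])
E
```

```text
at [571.5  68.8 150.2] phi 0.4 open 60.1 t 6.25 F [-0.2 -0.8 -0.7] q7 0.08
1 -1 38 0 0 0 60; 0 -1 38 0 0 0 60; 1 -1 38 0 0 0 60; 0 0 0 0 0 0 20; 0 0 0 0 0 0 20; 0 0 0 0 0 0 20; 0 0 0 0 0 0 20; 0 0 -38 0 0 0 20
0 0 -38 0 0 0 20; 0 0 -38 0 0 0 20; 0 0 0 0 0 0 20; 0 0 0 0 0 0 20; 0 0 0 0 0 0 20; 0 0 0 0 0 0 20; 0 0 0 0 0 0 20; 0 0 0 0 0 0 20
```

View pics/v6.png

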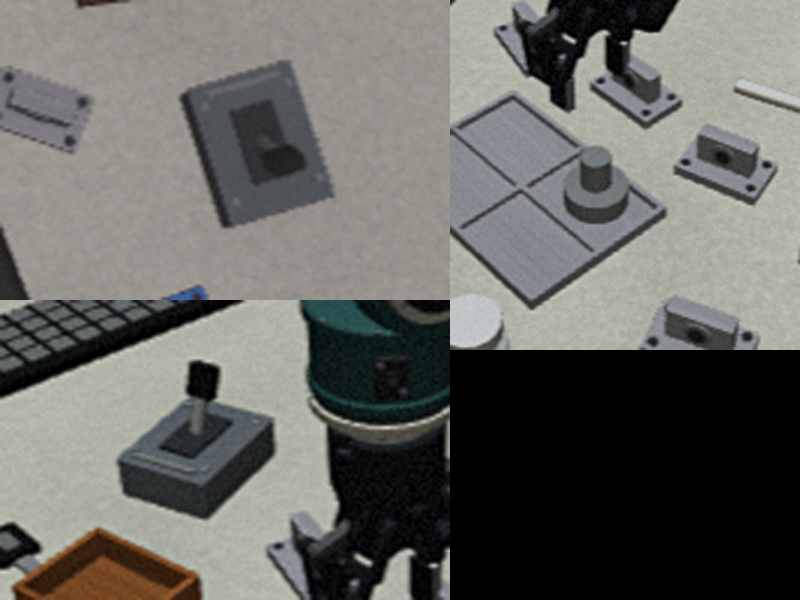

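The toggle now leans away from the bar (paddle at about (283,157) in the enlargement): OFF. The gripper hangs above the master. Next is the grasp.

Request:
drive_tool(steps="1 -1 38 0 0 0 60; 0 -1 38 0 0 0 60; 1 -1 38 0 0 0 60; 0 0 0 0 0 0 60; 0 0 0 0 0 0 20; 0 0 0 0 0 0 20; 0 0 0 0 0 0 20; 0 0 0 0 0 0 20", squeeze=80)

```text
clock: 7.25
position: [568.8, 66.6, 39.3]
ee_rot: [[-0.003, 1.0, 0.002], [1.0, 0.003, 0.001], [0.001, 0.002, -1.0]]
contact_force: [-4.5, -1.4, 11.8]
opening: 28.5
finger_force: 78.7
```

Request:
drive_tool(steps="0 0 -20 0 0 0 20; 0 0 -38 0 0 0 20; 0 0 -38 0 0 0 20; 0 0 -18 0 0 0 20; 0 0 0 0 0 0 20; 0 0 0 0 0 0 20; 0 0 0 0 0 0 20; 0 0 0 0 0 0 20")

```text
clock: 8.25
position: [567.6, 66.6, 150.6]
ee_rot: [[-0.003, 1.0, -0.001], [1.0, 0.003, -0.001], [-0.001, -0.001, -1.0]]
contact_force: [-0.0, -0.6, -3.0]
opening: 28.1
finger_force: 80.1
```

```bash
python3 - <<'E'
from plan import *
plan([(600,-245,140,8.9,20,35),('h',20,1),(600,-245,39,8.9,20,35),('h',20,1),('h',55,3),(600,-245,150,8.9,55,35)])
E
```

```text
at [567.6  66.6 150.6] phi 0.2 open 28.1 t 8.25 F [-0.  -0.6 -3. ] q7 0.08
-35 3 1 0 0 -1 20; -34 3 1 0 0 -1 20; -35 3 2 0 0 -1 20; -35 1 1 0 0 -1 20; -35 1 1 0 0 -1 20; -34 1 1 0 0 -1 20; -35 0 1 0 0 -1 20; -35 -1 1 0 0 -1 20
-35 -1 2 0 0 -1 20; 0 0 0 0 0 0 20; 0 0 34 0 0 0 20; 0 0 33 0 0 0 20; 0 0 34 0 0 0 20; 0 0 0 0 0 0 20; 0 0 0 0 0 0 55; 0 0 0 0 0 0 55
0 0 0 0 0 0 55; 0 0 -28 0 0 0 55; 0 0 -28 0 0 0 55; 0 0 -28 0 0 0 55; 0 0 -27 0 0 0 55; 0 0 0 0 0 0 55; 0 0 0 0 0 0 55; 0 0 0 0 0 0 55
```

Request:
drive_tool(steps="-35 3 1 0 0 -1 20; -34 3 1 0 0 -1 20; -35 3 2 0 0 -1 20; -35 1 1 0 0 -1 20; -35 1 1 0 0 -1 20; -34 1 1 0 0 -1 20; -35 0 1 0 0 -1 20; -35 -1 1 0 0 -1 20")

```text
clock: 9.25
position: [596.7, -211.3, 141.8]
ee_rot: [[-0.143, 0.99, -0.001], [0.99, 0.143, 0.0], [0.0, -0.001, -1.0]]
contact_force: [0.6, 0.2, -4.5]
opening: 28.1
finger_force: 80.0
```

Request:
drive_tool(steps="-35 -1 2 0 0 -1 20; 0 0 0 0 0 0 20; 0 0 34 0 0 0 20; 0 0 33 0 0 0 20; 0 0 30 0 0 0 20; 0 0 0 0 0 0 20; 0 0 0 0 0 0 20; 0 0 0 0 0 0 20")

```text
clock: 10.25
position: [601.0, -244.8, 44.1]
ee_rot: [[-0.16, 0.987, 0.001], [0.987, 0.16, -0.0], [-0.0, 0.001, -1.0]]
contact_force: [0.5, -0.3, -3.2]
opening: 28.4
finger_force: 84.3
```

Request:
drive_tool(steps="0 0 4 0 0 0 20; 0 0 0 0 0 0 55; 0 0 0 0 0 0 55; 0 0 0 0 0 0 55; 0 0 -20 0 0 0 55; 0 0 -30 0 0 0 55; 0 0 -30 0 0 0 55; 0 0 -30 0 0 0 55")

```text
clock: 11.25
position: [600.8, -245.2, 151.9]
ee_rot: [[-0.159, 0.987, 0.001], [0.987, 0.159, -0.0], [-0.001, 0.001, -1.0]]
contact_force: [-0.1, 0.2, 0.6]
opening: 54.9
finger_force: 0.0
```

```bash
cat > chk.py <<'E'
from h import *
C={'A':(628.2,255.3),'B':(445.5,135.2),'C':(422.9,-9.1),'D':(442.9,-156.2)}
def chk(f,names='ABCD'):
    a=cv2.imread('pics/top0.png');b=cv2.imread('pics/%s.png'%f)
    for n in names:
        u,v=px('top0',(*C[n],14)).round().astype(int)
        t=a[v-16:v+17,u-20:u+21];s=b[v-45:v+46,u-45:u+46]
        m=cv2.matchTemplate(s,t,cv2.TM_CCOEFF_NORMED);_,sc,_,l=cv2.minMaxLoc(m)
        print(n,'score',round(sc,2),'shift px',l[0]-25,l[1]-29,'here',m[29,25].round(2))
E
python3 - <<'E'
from plan import *;from chk import chk
snap('top','top3');snap('side','side3');chk('top3')
plan([(443,-156,120,-18.3,50,40),(443,-156,18,-18.3,50,35),('h',50,1)])
E
```

```text
A score 1.0 shift px 0 0 here 1.0
B score 0.99 shift px 0 0 here 0.99
C score 0.39 shift px -5 6 here 0.3
D score 0.32 shift px -25 28 here -0.08
at [ 602.2 -245.9  154.1] phi 9.2 open 55.1 t 11.35 F [ 0.5 -0.3  0. ] q7 0.76
23 -29 7 0 0 5 50; 20 -30 7 0 0 6 50; 17 -32 6 0 0 5 50; 14 -34 7 0 0 6 50; 10 -35 7 0 0 5 50; 0 0 34 0 0 0 50; 0 0 34 0 0 0 50; 0 0 34 0 0 0 50
0 0 0 0 0 0 50; 0 0 0 0 0 0 50; 0 0 0 0 0 0 50; 0 0 0 0 0 0 50; 0 0 0 0 0 0 50; 0 0 0 0 0 0 50; 0 0 0 0 0 0 50; 0 0 0 0 0 0 50
```

```bash
cat >> chk.py <<'E'
def chks(f,names='ABCD'):
    a=cv2.imread('pics/side0.png');b=cv2.imread('pics/%s.png'%f)
    for n in names:
        u,v=px('side0',(*C[n],14)).round().astype(int)
        t=a[v-18:v+15,u-20:u+21];s=b[v-43:v+41,u-45:u+46]
        m=cv2.matchTemplate(s,t,cv2.TM_CCOEFF_NORMED);_,sc,_,l=cv2.minMaxLoc(m)
        print('side',n,'score',round(sc,2),'shift px',l[0]-25,l[1]-25,'here',m[25,25].round(2))
E
python3 - <<'E'
from chk import *
chks('side3')
E
```

```text
side A score 0.99 shift px 0 0 here 0.99
side B score 1.0 shift px 0 0 here 1.0
side C score 1.0 shift px 0 0 here 1.0
side D score 1.0 shift px 0 0 here 1.0
```

Request:
drive_tool(steps="23 -29 7 0 0 5 50; 20 -30 7 0 0 6 50; 17 -32 6 0 0 5 50; 14 -34 7 0 0 6 50; 10 -35 7 0 0 5 50; 0 0 34 0 0 0 50; 0 0 34 0 0 0 50; 0 0 34 0 0 0 50")

```text
clock: 12.35
position: [442.1, -155.5, 13.0]
ee_rot: [[0.306, 0.952, 0.001], [0.952, -0.306, 0.0], [0.0, 0.001, -1.0]]
contact_force: [0.7, -0.0, 1.1]
opening: 49.9
finger_force: 0.0
```

Request:
drive_tool(steps="0 0 0 0 0 0 50; 0 0 0 0 0 0 50; 0 0 0 0 0 0 8; 0 0 0 0 0 0 8; 0 0 0 0 0 0 8; 0 0 0 0 0 0 8; 0 0 0 0 0 0 8; 0 0 0 0 0 0 8")

```text
clock: 13.35
position: [442.5, -155.8, 14.4]
ee_rot: [[0.306, 0.952, 0.002], [0.952, -0.306, 0.0], [0.001, 0.002, -1.0]]
contact_force: [-2.3, 0.1, 18.0]
opening: 17.1
finger_force: 88.1
```

```bash
cat > pl.py <<'E'
from plan import *
import sys
POC={'pp':(651.3,62.4),'pm':(643.9,-53.4),'mp':(569.5,67.6),'mm':(562.1,-48.2)}
def place(k,g=(0,0)):
    x,y=POC[k]; x+=g[0];y+=g[1];p=r.state()['position']
    plan([(p[0],p[1],p[2]+85,None,8,35),(x,y,p[2]+82,-3.7,8,35),('h',8,1),(x,y,p[2]+9,-3.7,8,35),('h',8,2)])
if __name__=='__main__': place(sys.argv[1])
E
python3 pl.py pm
```

```text
at [ 442.5 -155.8   14.4] phi -17.8 open 17.1 t 13.35 F [-2.3  0.1 18. ] q7 0.44
0 0 -28 0 0 0 8; 0 0 -29 0 0 0 8; 0 0 -28 0 0 0 8; 23 23 0 0 0 -2 8; 22 24 1 0 0 -2 8; 21 24 0 0 0 -2 8; 20 25 1 0 0 -2 8; 19 26 0 0 0 -2 8
19 27 1 0 0 -2 8; 17 27 0 0 0 -2 8; 0 0 0 0 0 0 8; 0 0 24 0 0 0 8; 0 0 25 0 0 0 8; 0 0 24 0 0 0 8; 0 0 0 0 0 0 8; 0 0 0 0 0 0 8
```

Request:
drive_tool(steps="0 0 -28 0 0 0 8; 0 0 -29 0 0 0 8; 0 0 -28 0 0 0 8; 23 23 0 0 0 -2 8; 22 24 1 0 0 -2 8; 21 24 0 0 0 -2 8; 20 25 1 0 0 -2 8; 19 26 0 0 0 -2 8")

```text
clock: 14.35
position: [586.1, -82.0, 96.4]
ee_rot: [[0.135, 0.991, -0.0], [0.991, -0.135, 0.0], [-0.0, -0.0, -1.0]]
contact_force: [0.9, -0.6, -2.5]
opening: 17.5
finger_force: 86.3
```

Request:
drive_tool(steps="19 27 1 0 0 -2 8; 17 27 0 0 0 -2 8; 0 0 0 0 0 0 8; 0 0 24 0 0 0 8; 0 0 25 0 0 0 8; 0 0 24 0 0 0 8; 0 0 0 0 0 0 8; 0 0 0 0 0 0 8")

```text
clock: 15.35
position: [642.9, -53.7, 22.6]
ee_rot: [[0.067, 0.998, -0.0], [0.998, -0.067, -0.0], [-0.0, -0.0, -1.0]]
contact_force: [0.0, 0.4, -3.3]
opening: 17.1
finger_force: 125.9
```

```bash
python3 - <<'E'
from plan import *
snap('side','side4')
im=cv2.imread('pics/side4.png')[190:350,180:380];cv2.imwrite('pics/v7.png',cv2.resize(im,(750,600),interpolation=2))
plan([('h',8,1)])
E
```

```text
at [643.1 -53.6  22.7] phi -3.8 open 16.8 t 15.4 F [-0.5  0.5 -2.6] q7 0.33
0 0 0 0 0 0 8; 0 0 0 0 0 0 8; 0 0 0 0 0 0 8; 0 0 0 0 0 0 8; 0 0 0 0 0 0 8; 0 0 0 0 0 0 8; 0 0 0 0 0 0 8; 0 0 0 0 0 0 8
```

View pics/v7.png

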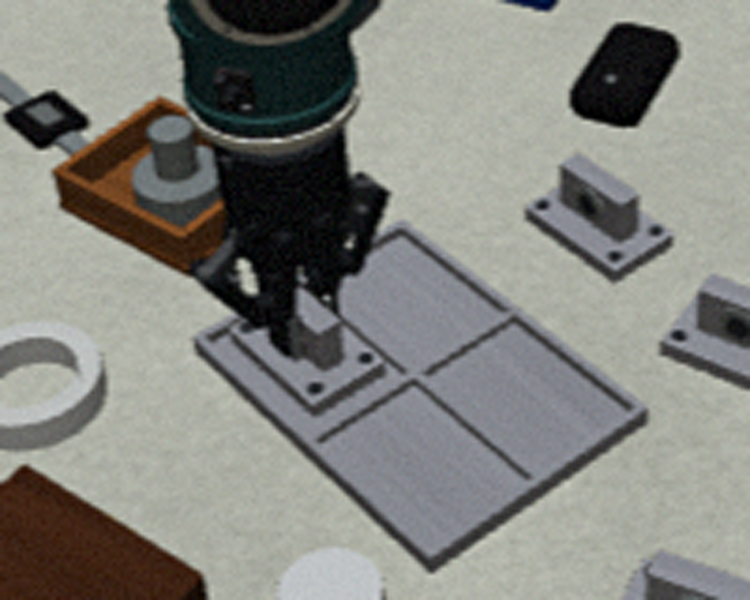

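The master stands in the case, and the bracket hangs just above the far -y pocket with its base inside the walls. Releasing it now.

Request:
drive_tool(steps="0 0 3 0 0 0 8; 0 0 0 0 0 0 8; 0 0 0 0 0 0 50; 0 0 0 0 0 0 50; 0 0 -25 0 0 0 50; 0 0 -30 0 0 0 50; 0 0 -30 0 0 0 50; 0 0 0 0 0 0 50")

```text
clock: 16.4
position: [644.5, -53.6, 106.5]
ee_rot: [[0.067, 0.998, 0.003], [0.998, -0.067, 0.0], [0.0, 0.003, -1.0]]
contact_force: [-0.6, -0.5, -0.9]
opening: 49.7
finger_force: 0.0
```

```bash
python3 - <<'E'
from plan import *;from chk import *
snap('side','side5');chks('side5','ABC')
plan([(423,-9,100,-4,50,40),('h',50,1),(423,-9,15,-4,50,35),('h',50,2),('h',8,4)])
E
```

```text
side A score 1.0 shift px 0 0 here 1.0
side B score 1.0 shift px 0 0 here 1.0
side C score 1.0 shift px 0 0 here 1.0
at [643.7 -53.4 105. ] phi -3.8 open 49.9 t 16.45 F [-0.9 -0.7  0.2] q7 0.28
5 -37 1 0 0 0 50; 5 -37 1 0 0 0 50; 5 -38 1 0 0 0 50; 5 -37 0 0 0 0 50; 5 -37 1 0 0 0 50; 5 -37 1 0 0 0 50; 0 0 0 0 0 0 50; 0 0 28 0 0 0 50
0 0 29 0 0 0 50; 0 0 28 0 0 0 50; 0 0 0 0 0 0 50; 0 0 0 0 0 0 50; 0 0 0 0 0 0 8; 0 0 0 0 0 0 8; 0 0 0 0 0 0 8; 0 0 0 0 0 0 8
```

Request:
drive_tool(steps="5 -37 1 0 0 0 50; 5 -37 1 0 0 0 50; 5 -38 1 0 0 0 50; 5 -37 0 0 0 0 50; 5 -37 1 0 0 0 50; 5 -37 1 0 0 0 50; 0 0 0 0 0 0 50; 0 0 28 0 0 0 50")

```text
clock: 17.45
position: [424.2, -8.1, 71.8]
ee_rot: [[0.066, 0.998, 0.003], [0.998, -0.066, 0.001], [0.001, 0.003, -1.0]]
contact_force: [0.4, 0.9, -0.4]
opening: 49.9
finger_force: 0.0
```

Request:
drive_tool(steps="0 0 29 0 0 0 50; 0 0 26 0 0 0 50; 0 0 0 0 0 0 50; 0 0 0 0 0 0 50; 0 0 0 0 0 0 8; 0 0 0 0 0 0 8; 0 0 0 0 0 0 8; 0 0 0 0 0 0 8")

```text
clock: 18.45
position: [423.3, -8.4, 17.1]
ee_rot: [[0.067, 0.998, 0.001], [0.998, -0.067, 0.001], [0.001, 0.001, -1.0]]
contact_force: [-3.4, 0.9, 15.3]
opening: 17.0
finger_force: 78.0
```

```bash
python3 pl.py mm
```

```text
at [423.3  -8.4  17.1] phi -3.8 open 17.0 t 18.45 F [-3.4  0.9 15.3] q7 0.32
0 0 -28 0 0 0 8; 0 0 -29 0 0 0 8; 0 0 -28 0 0 0 8; -6 28 1 0 0 0 8; -6 28 0 0 0 0 8; -6 29 1 0 0 0 8; -6 28 0 0 0 0 8; -6 28 1 0 0 0 8
0 0 0 0 0 0 8; 0 0 24 0 0 0 8; 0 0 25 0 0 0 8; 0 0 24 0 0 0 8; 0 0 0 0 0 0 8; 0 0 0 0 0 0 8; 0 0 0 0 0 0 8; 0 0 0 0 0 0 8
```

Request:
drive_tool(steps="0 0 -28 0 0 0 8; 0 0 -29 0 0 0 8; 0 0 -28 0 0 0 8; -6 28 1 0 0 0 8; -6 28 0 0 0 0 8; -6 29 1 0 0 0 8; -6 28 0 0 0 0 8; -6 28 1 0 0 0 8")

```text
clock: 19.45
position: [562.3, -48.1, 98.6]
ee_rot: [[0.067, 0.998, 0.0], [0.998, -0.067, 0.0], [0.0, 0.0, -1.0]]
contact_force: [-0.1, 0.3, -2.2]
opening: 17.0
finger_force: 78.8
```

Request:
drive_tool(steps="0 0 0 0 0 0 8; 0 0 24 0 0 0 8; 0 0 25 0 0 0 8; 0 0 24 0 0 0 8; 0 0 0 0 0 0 8; 0 0 0 0 0 0 8; 0 0 0 0 0 0 8; 0 0 0 0 0 0 8")

```text
clock: 20.45
position: [561.7, -47.9, 25.8]
ee_rot: [[0.067, 0.998, 0.001], [0.998, -0.067, 0.0], [0.0, 0.001, -1.0]]
contact_force: [-0.9, 0.5, -2.1]
opening: 17.0
finger_force: 80.5
```

Request:
drive_tool(steps="0 0 3 0 0 0 8; 0 0 0 0 0 0 8; 0 0 0 0 0 0 50; 0 0 0 0 0 0 50; 0 0 -25 0 0 0 50; 0 0 -30 0 0 0 50; 0 0 -30 0 0 0 50; 0 0 0 0 0 0 50")

```text
clock: 21.45
position: [562.6, -48.0, 109.2]
ee_rot: [[0.067, 0.998, 0.003], [0.998, -0.067, 0.0], [0.0, 0.003, -1.0]]
contact_force: [-0.4, 0.1, -0.6]
opening: 49.9
finger_force: 0.0
```

```bash
python3 - <<'E'
from plan import *;from chk import *
snap('side','side6');chks('side6','AB');snap('top','top6');chk('top6','AB')
plan([(445.5,135.2,105,13,50,40),('h',50,1),(445.5,135.2,17,13,50,35),('h',50,2),('h',8,4)])
E
```

```text
side A score 0.99 shift px 0 0 here 0.99
side B score 1.0 shift px 0 0 here 1.0
A score 1.0 shift px 0 0 here 1.0
B score 0.33 shift px 25 -7 here 0.26
at [561.4 -47.8 107.1] phi -3.8 open 50.2 t 21.55 F [ 0.4  0.5 -0.2] q7 0.3
29 -21 0 0 0 -3 50; 30 -20 1 0 0 -3 50; 32 -18 0 0 0 -2 50; 31 -17 0 0 0 -3 50; 33 -16 1 0 0 -3 50; 34 -13 0 0 0 -3 50; 0 0 0 0 0 0 50; 0 0 29 0 0 0 50
0 0 30 0 0 0 50; 0 0 29 0 0 0 50; 0 0 0 0 0 0 50; 0 0 0 0 0 0 50; 0 0 0 0 0 0 8; 0 0 0 0 0 0 8; 0 0 0 0 0 0 8; 0 0 0 0 0 0 8
```

Request:
drive_tool(steps="29 -21 0 0 0 -3 50; 30 -20 1 0 0 -3 50; 32 -18 0 0 0 -2 50; 31 -17 0 0 0 -3 50; 33 -16 1 0 0 -3 50; 34 -13 0 0 0 -3 50; 0 0 0 0 0 0 50; 0 0 29 0 0 0 50")

```text
clock: 22.55
position: [446.7, 135.9, 76.6]
ee_rot: [[-0.228, 0.974, 0.002], [0.974, 0.228, 0.001], [0.001, 0.002, -1.0]]
contact_force: [0.7, 0.1, -1.6]
opening: 50.0
finger_force: 0.0
```

Request:
drive_tool(steps="0 0 30 0 0 0 50; 0 0 29 0 0 0 50; 0 0 0 0 0 0 50; 0 0 0 0 0 0 50; 0 0 0 0 0 0 8; 0 0 0 0 0 0 8; 0 0 0 0 0 0 8; 0 0 0 0 0 0 8")

```text
clock: 23.55
position: [446.1, 135.8, 18.2]
ee_rot: [[-0.228, 0.974, 0.001], [0.974, 0.228, 0.001], [0.001, 0.001, -1.0]]
contact_force: [-3.2, -1.6, 14.1]
opening: 16.8
finger_force: 78.3
```

```bash
python3 pl.py mp
```

```text
at [446.1 135.8  18.2] phi 13.2 open 16.8 t 23.55 F [-3.2 -1.6 14.1] q7 0.24
0 0 -28 0 0 0 8; 0 0 -29 0 0 0 8; 0 0 -28 0 0 0 8; -19 21 1 0 0 3 8; -18 22 0 0 0 4 8; -16 23 1 0 0 3 8; -15 24 0 0 0 3 8; -14 24 1 0 0 4 8
0 0 0 0 0 0 8; 0 0 24 0 0 0 8; 0 0 25 0 0 0 8; 0 0 24 0 0 0 8; 0 0 0 0 0 0 8; 0 0 0 0 0 0 8; 0 0 0 0 0 0 8; 0 0 0 0 0 0 8
```

Request:
drive_tool(steps="0 0 -28 0 0 0 8; 0 0 -29 0 0 0 8; 0 0 -28 0 0 0 8; -19 21 1 0 0 3 8; -18 22 0 0 0 4 8; -16 23 1 0 0 3 8; -15 24 0 0 0 3 8; -14 24 1 0 0 4 8")

```text
clock: 24.55
position: [569.4, 66.7, 99.6]
ee_rot: [[0.069, 0.998, 0.0], [0.998, -0.069, 0.0], [0.0, 0.0, -1.0]]
contact_force: [-0.9, 0.1, -2.5]
opening: 17.0
finger_force: 78.8
```

Request:
drive_tool(steps="0 0 0 0 0 0 8; 0 0 24 0 0 0 8; 0 0 25 0 0 0 8; 0 0 24 0 0 0 8; 0 0 0 0 0 0 8; 0 0 0 0 0 0 8; 0 0 0 0 0 0 8; 0 0 0 0 0 0 8")

```text
clock: 25.55
position: [568.8, 67.1, 26.7]
ee_rot: [[0.067, 0.998, 0.0], [0.998, -0.067, 0.0], [0.0, 0.0, -1.0]]
contact_force: [0.3, 0.5, -2.5]
opening: 17.0
finger_force: 80.7
```

Request:
drive_tool(steps="0 0 3 0 0 0 8; 0 0 0 0 0 0 8; 0 0 0 0 0 0 50; 0 0 0 0 0 0 50; 0 0 -25 0 0 0 50; 0 0 -30 0 0 0 50; 0 0 -30 0 0 0 50; 0 0 0 0 0 0 50")

```text
clock: 26.55
position: [569.8, 67.1, 110.2]
ee_rot: [[0.067, 0.998, 0.003], [0.998, -0.067, 0.001], [0.001, 0.003, -1.0]]
contact_force: [0.6, -0.2, -0.3]
opening: 49.9
finger_force: 0.0
```

```bash
python3 - <<'E'
from plan import *;from chk import *
snap('side','side7');chks('side7','A');snap('top','top7');chk('top7','A')
plan([(628.2,255.3,108,19.5,50,40),('h',50,1),(628.2,255.3,18,19.5,50,35),('h',50,2),('h',8,4)])
E
```

```text
side A score 1.0 shift px 0 0 here 1.0
A score 1.0 shift px 0 0 here 1.0
at [568.6  67.1 108.1] phi -3.8 open 49.8 t 26.65 F [-0.5  0.  -0.2] q7 0.1
38 9 0 0 0 -5 50; 38 13 0 0 0 -4 50; 36 15 0 0 0 -5 50; 35 19 0 0 0 -5 50; 33 21 0 0 0 -4 50; 0 0 0 0 0 0 50; 0 0 30 0 0 0 50; 0 0 30 0 0 0 50
0 0 30 0 0 0 50; 0 0 0 0 0 0 50; 0 0 0 0 0 0 50; 0 0 0 0 0 0 8; 0 0 0 0 0 0 8; 0 0 0 0 0 0 8; 0 0 0 0 0 0 8; 0 0 0 0 0 0 8
```

Request:
drive_tool(steps="38 9 0 0 0 -5 50; 38 13 0 0 0 -4 50; 36 15 0 0 0 -5 50; 35 19 0 0 0 -5 50; 33 21 0 0 0 -4 50; 0 0 0 0 0 0 50; 0 0 30 0 0 0 50; 0 0 30 0 0 0 50")

```text
clock: 27.65
position: [627.9, 253.9, 46.6]
ee_rot: [[-0.327, 0.945, -0.001], [0.945, 0.327, -0.001], [-0.0, -0.001, -1.0]]
contact_force: [0.6, 0.3, -0.6]
opening: 49.9
finger_force: 0.0
```

Request:
drive_tool(steps="0 0 30 0 0 0 50; 0 0 0 0 0 0 50; 0 0 0 0 0 0 50; 0 0 0 0 0 0 8; 0 0 0 0 0 0 8; 0 0 0 0 0 0 8; 0 0 0 0 0 0 8; 0 0 0 0 0 0 8")

```text
clock: 28.65
position: [628.9, 255.1, 19.5]
ee_rot: [[-0.328, 0.945, 0.001], [0.945, 0.328, 0.001], [0.0, 0.001, -1.0]]
contact_force: [-1.0, -0.7, 8.3]
opening: 16.7
finger_force: 79.7
```

```bash
python3 pl.py pp
```

```text
at [628.9 255.1  19.5] phi 19.2 open 16.7 t 28.65 F [-1.  -0.7  8.3] q7 0.2
0 0 -28 0 0 0 8; 0 0 -29 0 0 0 8; 0 0 -28 0 0 0 8; -32 -7 0 0 0 4 8; -32 -5 1 0 0 4 8; -32 -2 0 0 0 3 8; -32 -1 1 0 0 4 8; -32 1 0 0 0 4 8
-33 4 1 0 0 4 8; 0 0 0 0 0 0 8; 0 0 24 0 0 0 8; 0 0 25 0 0 0 8; 0 0 24 0 0 0 8; 0 0 0 0 0 0 8; 0 0 0 0 0 0 8; 0 0 0 0 0 0 8
```

Request:
drive_tool(steps="0 0 -28 0 0 0 8; 0 0 -29 0 0 0 8; 0 0 -28 0 0 0 8; -32 -7 0 0 0 4 8; -32 -5 1 0 0 4 8; -32 -2 0 0 0 3 8; -32 -1 1 0 0 4 8; -32 1 0 0 0 4 8")

```text
clock: 29.65
position: [647.0, 92.2, 101.0]
ee_rot: [[0.002, 1.0, -0.0], [1.0, -0.002, -0.0], [-0.0, -0.0, -1.0]]
contact_force: [0.1, 0.1, -3.0]
opening: 16.9
finger_force: 78.6
```

Request:
drive_tool(steps="-33 4 1 0 0 4 8; 0 0 0 0 0 0 8; 0 0 24 0 0 0 8; 0 0 25 0 0 0 8; 0 0 24 0 0 0 8; 0 0 0 0 0 0 8; 0 0 0 0 0 0 8; 0 0 0 0 0 0 8")

```text
clock: 30.65
position: [651.1, 61.8, 27.5]
ee_rot: [[0.067, 0.998, 0.0], [0.998, -0.067, 0.0], [0.0, 0.0, -1.0]]
contact_force: [-0.7, -0.4, -3.1]
opening: 16.9
finger_force: 82.1
```

Request:
drive_tool(steps="0 0 3 0 0 0 8; 0 0 0 0 0 0 8; 0 0 0 0 0 0 50; 0 0 0 0 0 0 50; 0 0 -25 0 0 0 50; 0 0 -30 0 0 0 50; 0 0 -40 0 0 0 50; 0 0 -30 0 0 0 50")

```text
clock: 31.65
position: [651.3, 61.7, 151.1]
ee_rot: [[0.067, 0.998, 0.001], [0.998, -0.067, 0.0], [0.0, 0.001, -1.0]]
contact_force: [0.4, -0.4, 0.1]
opening: 50.0
finger_force: 0.0
```

```bash
python3 - <<'E'
from plan import *
plan([(530,230,150,40,85,45)])
E
```

```text
at [651.3  61.7 151.1] phi -3.8 open 50.0 t 31.65 F [ 0.4 -0.4  0.1] q7 0.09
32 -26 0 0 0 -9 85; 36 -22 0 0 0 -9 85; 38 -15 1 0 0 -8 85; 41 -10 0 0 0 -9 85; 41 -3 0 0 0 -9 85; 0 0 0 0 0 0 85; 0 0 0 0 0 0 85; 0 0 0 0 0 0 85
```

Request:
drive_tool(steps="32 -26 0 0 0 -9 85; 36 -22 0 0 0 -9 85; 38 -15 1 0 0 -8 85; 41 -10 0 0 0 -9 85; 41 -3 0 0 0 -9 85; 0 0 0 0 0 0 85; 0 0 0 0 0 0 85; 0 0 0 0 0 0 85")

```text
clock: 32.65
position: [530.3, 229.1, 148.4]
ee_rot: [[-0.643, 0.766, 0.0], [0.766, 0.643, -0.0], [-0.001, 0.0, -1.0]]
contact_force: [-1.0, 0.7, -0.6]
opening: 84.7
finger_force: 0.0
```

```bash
python3 - <<'E'
from h import *
snap('top','top8');snap('side','side8')
# average several side frames for adjuster
ims=np.mean([r.snapshot('side')['color'].astype(float) for _ in range(6)],0)[...,::-1]
cv2.imwrite('pics/side8a.png',ims)
a=cv2.imread('pics/side8a.png')[275:355,400:510];b=cv2.imread('pics/top8.png')[170:255,280:460]
c=cv2.imread('pics/top8.png')[240:310,180:250]
a=cv2.resize(a,(440,320),interpolation=2);b=cv2.resize(b,(593,280),interpolation=2);c=cv2.resize(c,(320,320),interpolation=2)
o=np.zeros((600,760,3),np.uint8);o[:320,:440]=a;o[:320,440:760]=c;o[320:,:593]=b;cv2.imwrite('pics/v8.png',o)
E
```

```text
[ WARN:0@6.875] global loadsave.cpp:1063 imwrite_ Unsupported depth image for selected encoder is fallbacked to CV_8U.
```

View pics/v8.png

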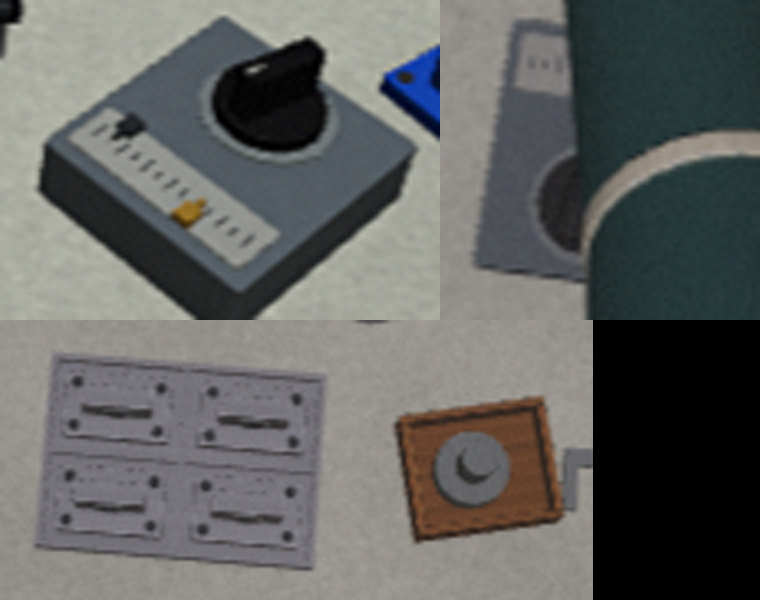

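```bash
python3 - <<'E'
from h import *
S=lambda u,v,z:w('side8',400+(u+.5)/4-.5,275+(v+.5)/4-.5,z)
a=np.radians(-5.7);c=np.array([424.9,330.9])
def adj(p): d=p[:2]-c; return np.array([d@[np.cos(a),np.sin(a)],d@[-np.sin(a),np.cos(a)]]).round(1)
for n,u,v,z in [('ptr',129,125,52),('ptrbase',129,128,46),('flag',188,211,52),('flagtip',204,203,52),('bar0',238,72,87),('bar1',311,45,87)]:
    p=S(u,v,z);print(n,p.round(1),adj(p))
p,q=S(238,72,87),S(311,45,87);d=p-q;print(np.degrees(np.arctan2(d[1],d[0])),np.linalg.norm(d),(p+q)/2)
for n,u,v in [('flag',122,318),('ptr',203,340)]:
    p=w('top0',180+(u+.5)/4-.5,175+(v+.5)/4-.5,52);print('top',n,adj(p))
# corners of adj in side
print([adj(S(*k,45)) for k in [(228,17),(415,150),(240,293),(45,147)]])
E
```

```text
ptr [458.8 289.7  52. ] [ 37.8 -37.6]
ptrbase [455.4 288.4  46. ] [ 34.6 -39.2]
flag [487.1 344.1  52. ] [60.6 19.3]
flagtip [477.1 347.1  52. ] [50.3 21.3]
bar0 [419.3 324.   87. ] [-4.9 -7.4]
bar1 [375.9 341.1  87. ] [-49.8   5.3]
-21.519221661288274 46.61746011566194 [397.58646028 332.52525886  87.        ]
top flag [50.2 18.7]
top ptr [ 41.6 -37.9]
[array([-74.2, -57.9]), array([-67.7,  67.6]), array([76.7, 65.2]), array([ 77.7, -59.7])]
```

```bash
python3 - <<'E'
from plan import *
plan([(396,333.5,150,73,85,40),('h',85,1),(396,333.5,61,73,85,35),('h',85,1),('h',8,3)])
E
```

```text
at [529.7 230.1 148.3] phi 40.2 open 84.5 t 33.05 F [-0.5  1.5  0.1] q7 0.43
33 -7 0 0 0 -7 85; 34 -3 -1 0 0 -6 85; 34 0 0 0 0 -7 85; 33 5 0 0 0 -6 85; 33 8 -1 0 0 -7 85; 0 0 0 0 0 0 85; 0 0 30 0 0 0 85; 0 0 30 0 0 0 85
0 0 29 0 0 0 85; 0 0 0 0 0 0 85; 0 0 0 0 0 0 8; 0 0 0 0 0 0 8; 0 0 0 0 0 0 8; 0 0 0 0 0 0 8; 0 0 0 0 0 0 8; 0 0 0 0 0 0 8
```

Request:
drive_tool(steps="33 -7 0 0 0 -7 85; 34 -3 -1 0 0 -6 85; 34 0 0 0 0 -7 85; 33 5 0 0 0 -6 85; 33 8 -1 0 0 -7 85; 0 0 0 0 0 0 85; 0 0 30 0 0 0 85; 0 0 30 0 0 0 85")

```text
clock: 34.05
position: [396.5, 333.2, 89.8]
ee_rot: [[-0.957, 0.291, 0.001], [0.291, 0.957, 0.0], [-0.001, 0.001, -1.0]]
contact_force: [1.0, -0.3, 0.2]
opening: 84.8
finger_force: 0.0
```

Request:
drive_tool(steps="0 0 29 0 0 0 85; 0 0 0 0 0 0 85; 0 0 0 0 0 0 8; 0 0 0 0 0 0 8; 0 0 0 0 0 0 8; 0 0 0 0 0 0 8; 0 0 0 0 0 0 8; 0 0 0 0 0 0 8", squeeze=40)

```text
clock: 35.05
position: [396.0, 334.4, 62.0]
ee_rot: [[-0.957, 0.289, 0.001], [0.289, 0.957, 0.001], [-0.0, 0.001, -1.0]]
contact_force: [-1.3, 2.1, 5.7]
opening: 15.7
finger_force: 42.6
```

```bash
python3 - <<'E'
from plan import *
plan([('h',8,1)]);print(r.state()['joint_pos'].round(2),r.state()['ft_torque'])
E
```

```text
at [396.  334.4  62. ] phi 73.2 open 15.7 t 35.05 F [-1.3  2.1  5.7] q7 0.66
0 0 0 0 0 0 8; 0 0 0 0 0 0 8; 0 0 0 0 0 0 8; 0 0 0 0 0 0 8; 0 0 0 0 0 0 8; 0 0 0 0 0 0 8; 0 0 0 0 0 0 8; 0 0 0 0 0 0 8
[-0.94  0.47  0.22  2.01 -0.16  0.67  0.66] [ 0.31175827  0.32394593 -0.06820571]
```

Request:
drive_tool(steps="0 0 0 0 0 10 8; 0 0 0 0 0 10 8; 0 0 0 0 0 10 8; 0 0 0 0 0 10 8; 0 0 0 0 0 10 8; 0 0 0 0 0 10 8; 0 0 0 0 0 10 8; 0 0 0 0 0 10 8")

```text
clock: 36.05
position: [395.6, 334.1, 61.9]
ee_rot: [[0.124, 0.992, -0.0], [0.992, -0.124, 0.001], [0.001, -0.0, -1.0]]
contact_force: [-4.8, -0.2, 10.0]
opening: 15.6
finger_force: 43.1
```

```bash
python3 - <<'E'
from plan import *
plan([('h',8,1)]);print(r.state()['joint_pos'].round(2),r.state()['ft_torque'])
snap('side','side9')
im=cv2.imread('pics/side9.png')[270:360,395:515];cv2.imwrite('pics/v9.png',cv2.resize(im,(600,450),interpolation=2))
E
```

```text
at [395.6 334.1  61.9] phi -7.1 open 15.6 t 36.05 F [-4.8 -0.2 10. ] q7 -0.5
0 0 0 0 0 0 8; 0 0 0 0 0 0 8; 0 0 0 0 0 0 8; 0 0 0 0 0 0 8; 0 0 0 0 0 0 8; 0 0 0 0 0 0 8; 0 0 0 0 0 0 8; 0 0 0 0 0 0 8
[-1.22  0.53  0.57  2.02 -0.44  0.71 -0.5 ] [-0.2093142   1.11157715  0.05126193]
```

View pics/v9.png

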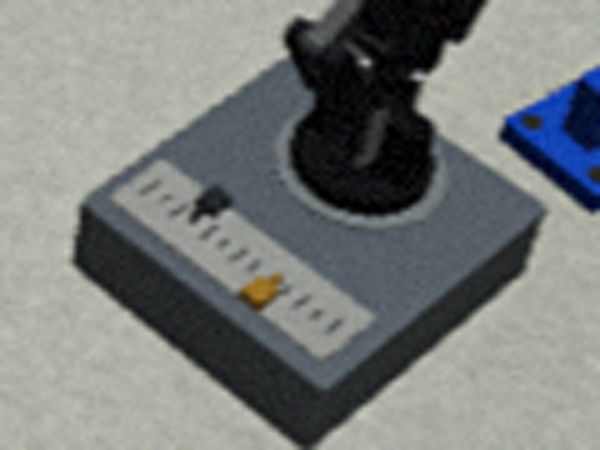

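Request:
drive_tool(steps="0 0 0 0 0 10 8; 0 0 0 0 0 10 8; 0 0 0 0 0 10 8; 0 0 0 0 0 10 8; 0 0 0 0 0 10 8; 0 0 0 0 0 10 8; 0 0 0 0 0 10 8; 0 0 0 0 0 10 8")

```text
clock: 37.1
position: [395.2, 334.6, 61.9]
ee_rot: [[0.999, 0.051, -0.001], [0.051, -0.999, 0.002], [-0.001, -0.002, -1.0]]
contact_force: [-6.9, 1.0, 12.5]
opening: 15.4
finger_force: 43.4
```

Request:
drive_tool(steps="0 0 0 0 0 10 8; 0 0 0 0 0 0 8; 0 0 0 0 0 0 85; 0 0 0 0 0 0 85; 0 0 0 0 0 0 85; 0 0 0 0 0 -10 85; 0 0 0 0 0 -10 85; 0 0 0 0 0 -10 85")

```text
clock: 38.1
position: [395.8, 333.5, 61.3]
ee_rot: [[0.917, 0.399, 0.0], [0.399, -0.917, -0.0], [0.0, 0.0, -1.0]]
contact_force: [0.1, -1.1, 0.8]
opening: 84.8
finger_force: 0.0
```

Request:
drive_tool(steps="0 0 0 0 0 -10 85; 0 0 0 0 0 -10 85; 0 0 0 0 0 -10 85; 0 0 0 0 0 -10 85; 0 0 0 0 0 -10 85; 0 0 0 0 0 -10 85; 0 0 0 0 0 -10 85; 0 0 0 0 0 -10 85")

```text
clock: 39.1
position: [395.8, 333.5, 61.3]
ee_rot: [[-0.233, 0.972, 0.0], [0.972, 0.233, -0.0], [-0.0, 0.0, -1.0]]
contact_force: [0.1, -0.4, 0.7]
opening: 84.7
finger_force: 0.0
```

Request:
drive_tool(steps="0 0 0 0 0 -10 85; 0 0 0 0 0 -10 85; 0 0 0 0 0 -10 85; 0 0 0 0 0 -10 85; 0 0 0 0 0 -10 85; 0 0 0 0 0 -10 85; 0 0 0 0 0 -10 85; 0 0 0 0 0 0 85")

```text
clock: 40.1
position: [395.9, 333.3, 61.3]
ee_rot: [[-0.993, 0.12, -0.0], [0.12, 0.993, 0.0], [0.0, 0.0, -1.0]]
contact_force: [0.0, -1.0, 0.4]
opening: 84.9
finger_force: 0.0
```

Request:
drive_tool(steps="0 0 0 0 0 0 85; 0 0 0 0 0 0 8; 0 0 0 0 0 0 8; 0 0 0 0 0 0 8; 0 0 0 0 0 0 8; 0 0 0 0 0 0 8; 0 0 0 0 0 0 8; 0 0 0 0 0 0 8")

```text
clock: 41.1
position: [395.8, 334.3, 61.5]
ee_rot: [[-0.993, 0.119, 0.001], [0.119, 0.993, 0.001], [-0.0, 0.001, -1.0]]
contact_force: [0.5, 6.0, 1.4]
opening: 15.4
finger_force: 42.9
```

```bash
python3 - <<'E'
from plan import *
plan([('h',8,1)]);print(r.state()['joint_pos'].round(2),r.state()['ft_torque'])
snap('side','side10')
im=cv2.imread('pics/side10.png')[270:360,395:515];cv2.imwrite('pics/v10.png',cv2.resize(im,(800,600),interpolation=2))
E
```

```text
at [395.8 334.3  61.5] phi 83.2 open 15.4 t 41.1 F [0.5 6.  1.4] q7 0.81
0 0 0 0 0 0 8; 0 0 0 0 0 0 8; 0 0 0 0 0 0 8; 0 0 0 0 0 0 8; 0 0 0 0 0 0 8; 0 0 0 0 0 0 8; 0 0 0 0 0 0 8; 0 0 0 0 0 0 8
[-0.91  0.47  0.18  2.01 -0.13  0.67  0.81] [ 1.01276274  0.10296439 -0.04930672]
```

View pics/v10.png

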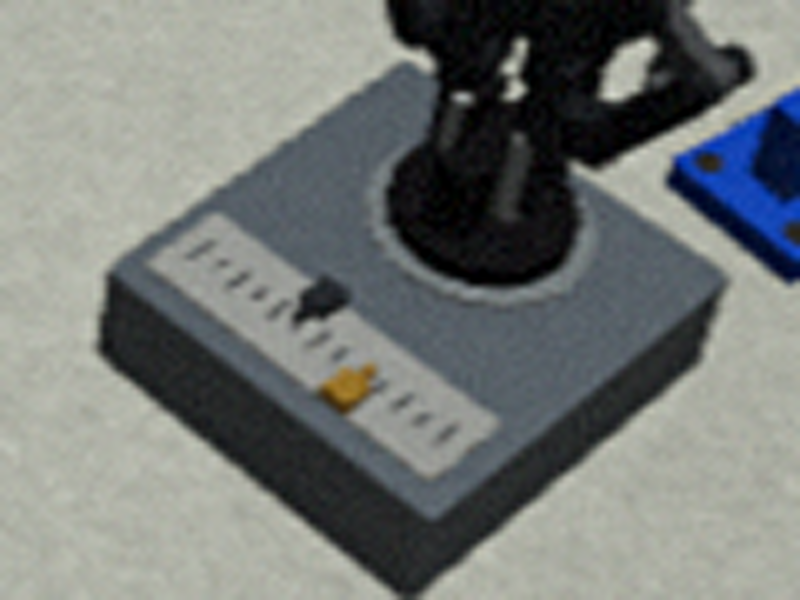

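```bash
cat > ad.py <<'E'
from h import *
a=np.radians(-5.7);c=np.array([424.9,330.9])
def S(u,v,z,k=20/3,o=(395,270)): 
    d=w('side10',o[0]+(u+.5)/k-.5,o[1]+(v+.5)/k-.5,z)[:2]-c; return np.array([d@[np.cos(a),np.sin(a)],d@[-np.sin(a),np.cos(a)]]).round(1)
E
python3 - <<'E'
from ad import *
for n,u,v in [('ptr blk',325,295),('ptr tip',298,318),('flag tip',370,370),('flag blk',346,388),('c',108,275),('c',432,518),('c',725,287),('c',402,62)]: print(n,S(u,v,52),S(u,v,45))
E
```

```text
ptr blk [37.1 -7.9] [ 31.3 -11.1]
ptr tip [50.8 -7.3] [ 45.2 -10.5]
flag tip [50.5 20.1] [44.9 17.2]
flag blk [61.6 19.8] [56.1 16.9]
c [ 82.  -57.2] [ 76.7 -60.9]
c [81.2 66.5] [75.9 64. ]
c [-59.8  70.7] [-66.4  68.3]
c [-64.5 -56.8] [-71.2 -60.5]
```

Request:
drive_tool(steps="0 0 0 0 0 10 8; 0 0 0 0 0 10 8; 0 0 0 0 0 10 8; 0 0 0 0 0 10 8; 0 0 0 0 0 10 8; 0 0 0 0 0 10 8; 0 0 0 0 0 10 8; 0 0 0 0 0 10 8")

```text
clock: 42.15
position: [395.5, 334.2, 61.5]
ee_rot: [[-0.05, 0.999, -0.0], [0.999, 0.05, 0.001], [0.001, -0.0, -1.0]]
contact_force: [-2.7, 3.8, 0.7]
opening: 15.7
finger_force: 43.1
```

Request:
drive_tool(steps="0 0 0 0 0 10 8; 0 0 0 0 0 10 8; 0 0 0 0 0 10 8; 0 0 0 0 0 10 8; 0 0 0 0 0 10 8; 0 0 0 0 0 10 8; 0 0 0 0 0 10 8; 0 0 0 0 0 6 8")

```text
clock: 43.15
position: [395.3, 334.5, 61.5]
ee_rot: [[0.957, 0.292, -0.001], [0.292, -0.957, 0.001], [-0.0, -0.001, -1.0]]
contact_force: [-4.4, 4.2, 5.0]
opening: 15.3
finger_force: 43.5
```

```bash
python3 - <<'E'
from plan import *
plan([('h',8,1)])
s=snap('side','side11')
ims=np.mean([r.snapshot('side')['color'].astype(float) for _ in range(5)],0)[...,::-1].astype(np.uint8)
im=ims[295:345,415:475];cv2.imwrite('pics/v11.png',cv2.resize(im,(720,600),interpolation=2))
E
```

```text
at [395.3 334.5  61.5] phi -73.0 open 15.3 t 43.15 F [-4.4  4.2  5. ] q7 -1.43
0 0 0 0 0 0 8; 0 0 0 0 0 0 8; 0 0 0 0 0 0 8; 0 0 0 0 0 0 8; 0 0 0 0 0 0 8; 0 0 0 0 0 0 8; 0 0 0 0 0 0 8; 0 0 0 0 0 0 8
```

View pics/v11.png

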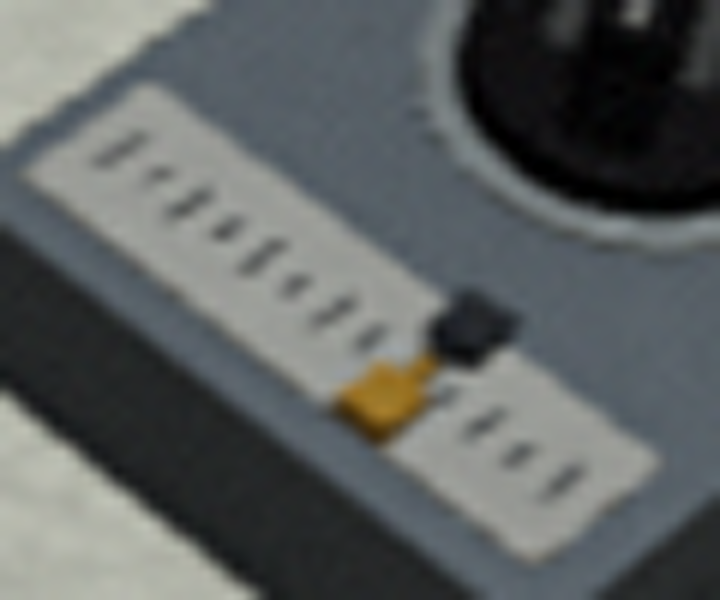

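```bash
python3 - <<'E'
from ad import *
for n,u,v in [('ptr blk',473,322),('flag tip',432,360),('flag blk',385,397),('scale',145,80),('scale',25,170),('scale',535,562),('scale',660,462)]: print(n,S(u,v,52,12,(415,295)),S(u,v,45,12,(415,295)))
E
```

```text
ptr blk [36.8 19.1] [31.  16.2]
flag tip [48.7 19.8] [43.1 16.9]
flag blk [61.1 19.8] [55.6 16.8]
scale [ 35.9 -53.5] [ 30.1 -57.2]
scale [ 68.2 -53.2] [ 62.8 -56.8]
scale [70.  57.4] [64.6 54.8]
scale [37.6 58. ] [31.9 55.5]
```

Request:
drive_tool(steps="0 0 0 0 0 0 8; 0 0 0 0 0 0 85; 0 0 0 0 0 0 85; 0 0 0 0 0 0 85; 0 0 0 0 0 0 85; 0 0 -30 0 0 0 85; 0 0 -40 0 0 0 85; 0 0 -50 0 0 0 85")

```text
clock: 44.45
position: [395.5, 333.1, 182.2]
ee_rot: [[0.956, 0.295, -0.001], [0.295, -0.956, -0.001], [-0.001, 0.001, -1.0]]
contact_force: [0.4, 1.6, 0.9]
opening: 85.3
finger_force: 0.0
```

```bash
python3 - <<'E'
from plan import *
ims=np.mean([r.snapshot('side')['color'].astype(float) for _ in range(5)],0)[...,::-1].astype(np.uint8)
im=ims[295:345,415:475];cv2.imwrite('pics/v12.png',cv2.resize(im,(720,600),interpolation=2))
plan([(480,0,190,-30,0,45),(352,-371,180,16.5,0,45),('h',0,1),(352,-371,92,16.5,0,35),('h',0,1),(424,-350,92,16.5,0,15),('h',0,1),(424,-350,180,None,0,30),('h',0,1)])
E
```

```text
at [395.3 333.7 180.9] phi -72.8 open 85.1 t 44.7 F [-0.7 -0.6 -1. ] q7 -1.58
-2 43 -1 0 0 -5 0; -6 43 -1 0 0 -6 0; -11 41 -1 0 0 -5 0; -14 41 -2 0 0 -5 0; -17 39 -1 0 0 -6 0; -22 38 -1 0 0 -5 0; -24 35 -1 0 0 -5 0; -28 33 -1 0 0 -6 0
-43 8 1 0 0 -5 0; -43 5 1 0 0 -5 0; -44 0 1 0 0 -5 0; -43 -3 1 0 0 -6 0; -43 -8 1 0 0 -5 0; -42 -11 2 0 0 -5 0; -41 -15 1 0 0 -5 0; -39 -19 1 0 0 -5 0
-38 -22 1 0 0 -5 0; 0 0 0 0 0 0 0; 0 0 29 0 0 0 0; 0 0 30 0 0 0 0; 0 0 29 0 0 0 0; 0 0 0 0 0 0 0; 0 13 0 0 0 0 0; 0 12 0 0 0 0 0
0 13 0 0 0 0 0; 0 12 0 0 0 0 0; 0 13 0 0 0 0 0; 0 12 0 0 0 0 0; 0 0 0 0 0 0 0; 0 0 -29 0 0 0 0; 0 0 -30 0 0 0 0; 0 0 -29 0 0 0 0
0 0 0 0 0 0 0; 0 0 0 0 0 0 0; 0 0 0 0 0 0 0; 0 0 0 0 0 0 0; 0 0 0 0 0 0 0; 0 0 0 0 0 0 0; 0 0 0 0 0 0 0; 0 0 0 0 0 0 0
```

View pics/v12.png

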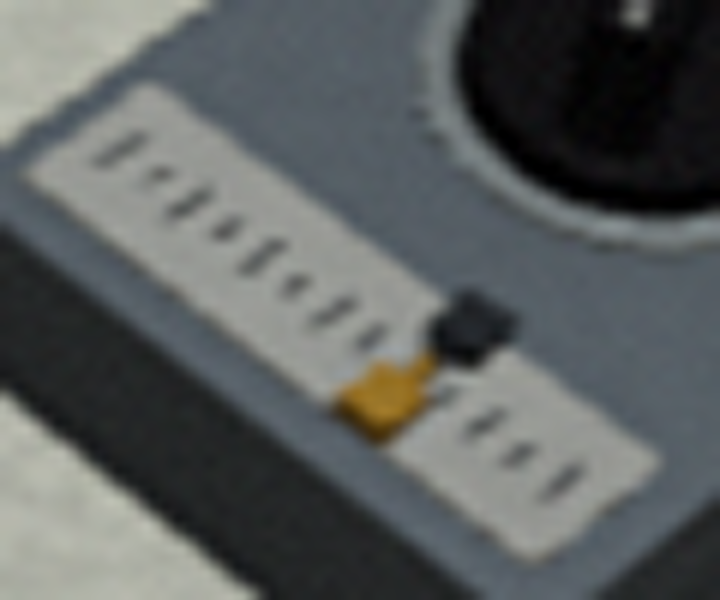

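Pointer block (472,325) and flag tip (432,360) have not moved after release, so they stay in line. I'll travel to the toggle and check the pallet again before flipping.

Request:
drive_tool(steps="-2 43 -1 0 0 -5 0; -6 43 -1 0 0 -6 0; -11 41 -1 0 0 -5 0; -14 41 -2 0 0 -5 0; -17 39 -1 0 0 -6 0; -22 38 -1 0 0 -5 0; -24 35 -1 0 0 -5 0; -28 33 -1 0 0 -6 0")

```text
clock: 45.7
position: [479.8, -1.6, 189.4]
ee_rot: [[0.495, 0.869, -0.002], [0.869, -0.495, -0.001], [-0.001, -0.001, -1.0]]
contact_force: [-0.8, 0.3, 1.0]
opening: -0.0
finger_force: 0.0
```

Request:
drive_tool(steps="-43 8 1 0 0 -5 0; -43 5 1 0 0 -5 0; -44 0 1 0 0 -5 0; -43 -3 1 0 0 -6 0; -43 -8 1 0 0 -5 0; -42 -11 2 0 0 -5 0; -41 -15 1 0 0 -5 0; -39 -19 1 0 0 -5 0")

```text
clock: 46.7
position: [365.2, -330.4, 180.2]
ee_rot: [[-0.197, 0.98, -0.002], [0.98, 0.197, 0.001], [0.001, -0.001, -1.0]]
contact_force: [0.6, 0.3, 0.1]
opening: 0.1
finger_force: 0.0
```

Request:
drive_tool(steps="-38 -22 1 0 0 -5 0; 0 0 0 0 0 0 0; 0 0 0 0 0 0 0; 0 0 0 0 0 0 0; 0 0 0 0 0 0 0; 0 0 0 0 0 0 0; 0 0 0 0 0 0 0; 0 0 0 0 0 0 0")

```text
clock: 47.7
position: [352.1, -370.9, 180.4]
ee_rot: [[-0.279, 0.96, 0.0], [0.96, 0.279, -0.0], [-0.0, 0.0, -1.0]]
contact_force: [0.2, 0.3, -0.1]
opening: -0.5
finger_force: 0.0
```

```bash
python3 - <<'E'
from plan import *
k=593/180;a=np.radians(-3.7);c=np.array([606.7,7.1])
for h in [[(77,382),(161,388),(157,432),(73,425)],[(213,392),(297,399),(293,442),(209,435)],[(69,475),(154,482),(150,526),(65,519)],[(206,486),(290,492),(286,536),(202,529)]]:
    p=np.mean([w('top8',280+(u+.5)/k-.5,170+(v-320+.5)/k-.5,20)[:2] for u,v in h],0)-c
    print(round(p@[np.cos(a),np.sin(a)],1),round(p@[-np.sin(a),np.cos(a)],1))
snap('top','top12');A=cv2.imread('pics/top8.png')[175:250,285:385].astype(int);B=cv2.imread('pics/top12.png')[175:250,285:385].astype(int)
D=cv2.GaussianBlur(abs(A-B).max(2).astype(np.uint8),(5,5),0);print('diff',D.max(),D.mean())
plan([(352,-371,92,16.5,0,35),('h',0,1),(424,-350,92,16.5,0,15),('h',0,1)])
E
```

```text
40.5 58.4
41.0 -58.3
-41.3 58.1
-40.9 -58.2
diff 65 4.9985333333333335
at [ 352.1 -371.   180.4] phi 16.2 open -0.2 t 47.75 F [ 0.7 -0.3 -0.2] q7 1.35
0 0 29 0 0 0 0; 0 0 30 0 0 0 0; 0 0 29 0 0 0 0; 0 0 0 0 0 0 0; 0 15 0 0 0 0 0; 0 15 0 0 0 0 0; 0 15 0 0 0 0 0; 0 15 0 0 0 0 0
0 15 0 0 0 0 0; 0 0 0 0 0 0 0; 0 0 0 0 0 0 0; 0 0 0 0 0 0 0; 0 0 0 0 0 0 0; 0 0 0 0 0 0 0; 0 0 0 0 0 0 0; 0 0 0 0 0 0 0
```

```bash
python3 - <<'E'
from h import *
crop('top12',270,160,200,150,4,'v13')
E
```

```text
(no output)
```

View pics/v13.png

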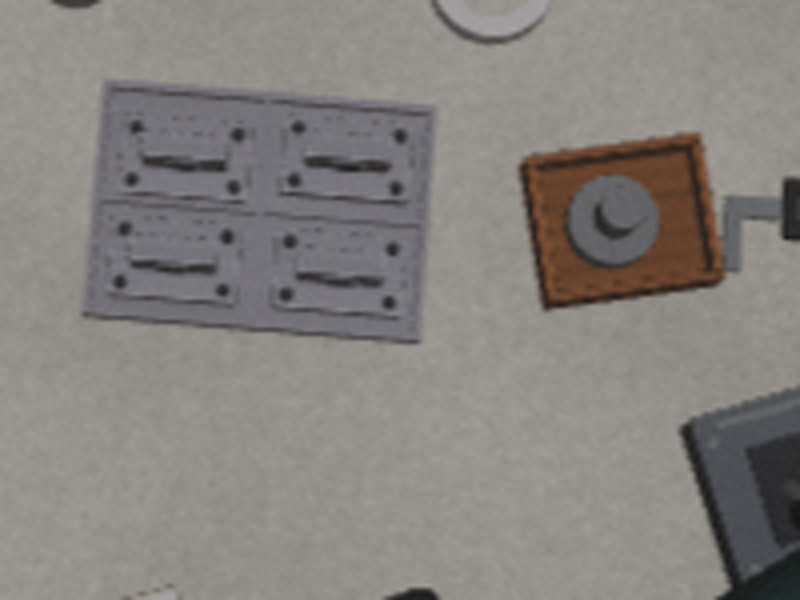

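All four brackets still sit centred in their pockets, with the holes at the same pixels as before, and the master is in its case. Next I flip the toggle ON.

Request:
drive_tool(steps="0 0 29 0 0 0 0; 0 0 30 0 0 0 0; 0 0 29 0 0 0 0; 0 0 0 0 0 0 0; 0 15 0 0 0 0 0; 0 15 0 0 0 0 0; 0 15 0 0 0 0 0; 0 15 0 0 0 0 0")

```text
clock: 48.75
position: [411.3, -353.7, 92.7]
ee_rot: [[-0.279, 0.96, 0.001], [0.96, 0.279, -0.0], [-0.0, 0.001, -1.0]]
contact_force: [-0.2, -0.8, -0.9]
opening: 0.3
finger_force: 0.0
```

Request:
drive_tool(steps="0 15 0 0 0 0 0; 0 0 0 0 0 0 0; 0 0 -29 0 0 0 0; 0 0 -30 0 0 0 0; 0 0 -40 0 0 0 0; 45 0 0 0 0 0 0; 50 0 0 0 0 0 0; 50 0 0 0 0 0 0")

```text
clock: 49.75
position: [383.7, -209.2, 191.4]
ee_rot: [[-0.279, 0.96, 0.0], [0.96, 0.279, -0.0], [-0.0, -0.0, -1.0]]
contact_force: [0.1, 1.1, 0.2]
opening: 0.1
finger_force: 0.0
```

Request:
drive_tool(steps="45 0 0 0 0 0 0; 45 0 0 0 0 0 0; 45 0 0 0 0 0 0; 0 0 0 0 0 0 0; 0 0 0 0 0 0 0; 0 0 0 0 0 0 0; 0 0 0 0 0 0 0; 0 0 0 0 0 0 0")

```text
clock: 50.75
position: [346.1, -81.6, 191.3]
ee_rot: [[-0.278, 0.961, -0.0], [0.961, 0.278, -0.0], [-0.0, -0.0, -1.0]]
contact_force: [-0.4, 0.5, -0.6]
opening: 0.0
finger_force: 0.0
```

```bash
python3 - <<'E'
from h import *
snap('top','top13');snap('side','side13')
a=cv2.imread('pics/top13.png')[160:310,280:520];b=cv2.imread('pics/side13.png')
o=np.zeros((600,800,3),np.uint8);o[:300,:480]=cv2.resize(a,(480,300),interpolation=2)
o[:300,480:800]=cv2.resize(b[140:240,200:307],(320,300),interpolation=2)
o[300:,:400]=cv2.resize(b[240:350,210:357],(400,300),interpolation=2);o[300:,400:]=cv2.resize(b[270:360,395:515],(400,300),interpolation=2)
cv2.imwrite('pics/v14.png',o);print(r.state()['position'],r.state()['contact_force'],r.state()['clock'])
E
```

```text
[346.04253118 -81.42051525 191.26837874] [-0.29817738 -0.36710117 -0.49864346] 50.85
```

View pics/v14.png

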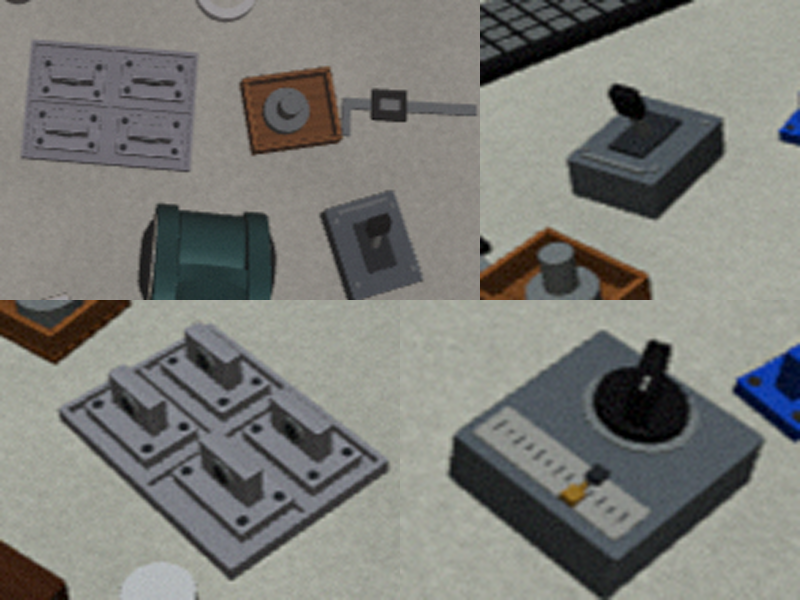

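The toggle leans toward the bar (ON), the brackets lie flat in their pockets, the master is in its case, the pointer meets the flag and the arm touches nothing.

```bash
python3 -c "
from plant import r
print(r.job_done())"
```

```text
the job is handed in; nothing more can be done
None
```

The job is handed in with no verdict shown; the last pictures had the master in its case, all four brackets flat in the pallet, the pointer in line with the flag (about 1 mm) and the toggle ON after OFF throughout, at about 51 s of 210 s.

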